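# Tidy the shoe-care corner of the wardrobe

## Task

On the wardrobe's counter the shoe-cream jar and the rectangular brush cup stand on each other's cork coasters: first make them change places, each upright in the middle of its coaster, while the cup is still empty. Then stand every dauber brush lying on the felt mat in the cup, handle down and bristle head up, and leave the cup and jar on their new coasters. Don't tip the cup over, and leave the tins, the white bottle and the shoehorn where they are.

Things in the scene. Friction and masses are not known exactly. Their poses are not given: they have to be found in the camera images.
- jar: squat amber glass jar of shoe cream with dark screw cap, 60 diameter, 70 high, about 250 g, loose, standing on coaster_a at the start. Origin at the centre of its underside, z up its axis
- cup: white ceramic rectangular brush cup, outside 66 along its x, 90 along its y, 95 high; walls and floor 4 thick; a 4 thick partition across x and a solid 20 thick web across y, both full height, leave four cells of 27 by 31 centred at x = +-15.5, y = +-25.5, about 550 g, loose, empty, on coaster_b at the start. Origin: centre of its underside
- coaster_a: round cork coaster, 140 diameter, 6 thick, fixed to the counter; the one the jar stands on at the start. Origin at the centre of its underside (on the counter), so its top is at +6
- coaster_b: a like cork coaster, fixed; the one the cup stands on at the start. Origin at the centre of its underside, top at +6
- mat: thin grey felt mat on which the brushes lie, 240 by 320, 3 thick, fixed. Origin at the centre of its underside; brushes lie roughly along its x axis, side by side along y about 72 apart
- brush1: dauber brush 180 long, may be absent; lies on its side on the mat, head to the robot's left. Wooden handle 135 long, 12 wide, 16 thick; black bristle head 45 long, 22 wide, 22 thick. Origin: mid-length, on the underside as it lies (handle's mid-thickness 11 above it). x runs from the handle's free end (-90) to the head's end (+90), head from +45; z up as it lies. About 50 g, balance near x = +15
- brush1_foot (a point): centre of the free end of brush1's handle (x = -90, z = +11 in the brush frame); same axes as the brush
- brush2: dauber brush 180 long, may be absent; lies on its side on the mat, head to the robot's left. Wooden handle 135 long, 12 wide, 16 thick; black bristle head 45 long, 22 wide, 22 thick. Origin: mid-length, on the underside as it lies (handle's mid-thickness 11 above it). x runs from the handle's free end (-90) to the head's end (+90), head from +45; z up as it lies. About 50 g, balance near x = +15
- brush2_foot (a point): centre of the free end of brush2's handle (x = -90, z = +11 in the brush frame); same axes as the brush
- brush3: dauber brush 180 long, may be absent; lies on its side on the mat, head to the robot's left. Wooden handle 135 long, 12 wide, 16 thick; black bristle head 45 long, 22 wide, 22 thick. Origin: mid-length, on the underside as it lies (handle's mid-thickness 11 above it). x runs from the handle's free end (-90) to the head's end (+90), head from +45; z up as it lies. About 50 g, balance near x = +15
- brush3_foot (a point): centre of the free end of brush3's handle (x = -90, z = +11 in the brush frame); same axes as the brush
- brush4: dauber brush 180 long, may be absent; lies on its side on the mat, head to the robot's left. Wooden handle 135 long, 12 wide, 16 thick; black bristle head 45 long, 22 wide, 22 thick. Origin: mid-length, on the underside as it lies (handle's mid-thickness 11 above it). x runs from the handle's free end (-90) to the head's end (+90), head from +45; z up as it lies. About 50 g, balance near x = +15
- brush4_foot (a point): centre of the free end of brush4's handle (x = -90, z = +11 in the brush frame); same axes as the brush
- tin1: bystander: flat dark steel polish tin, 74 diameter, 24 high, origin under its centre
- tin2: bystander: a like polish tin
- spray: bystander: white bottle, 52 diameter, 150 high, origin under its centre
- shoehorn: bystander: flat steel shoehorn 190 long, 38 wide, 5 thick, lying; origin near its middle

How it is judged:
On the way:
1. the jar stands on coaster_b and the empty cup on coaster_a, no brush in the cup yet (horizontal distance between jar and coaster_b below 0.03 m and z of jar in the frame of coaster_b between 0.001 and 0.011 m and angle between each of jar, cup's own z axis and vertical below 0.12 rad and linear speed of each of jar, cup below 0.05 m/s and horizontal distance between cup and coaster_a below 0.022 m and z of cup in the frame of coaster_a between 0.001 and 0.011 m and not (x of brush1_foot in the frame of cup between -0.031 and 0.031 m and y of brush1_foot in the frame of cup between -0.043 and 0.043 m and z of brush1_foot in the frame of cup below 0.055 m) and not (x of brush2_foot in the frame of cup between -0.031 and 0.031 m and y of brush2_foot in the frame of cup between -0.043 and 0.043 m and z of brush2_foot in the frame of cup below 0.055 m) and not (x of brush3_foot in the frame of cup between -0.031 and 0.031 m and y of brush3_foot in the frame of cup between -0.043 and 0.043 m and z of brush3_foot in the frame of cup below 0.055 m) and not (x of brush4_foot in the frame of cup between -0.031 and 0.031 m and y of brush4_foot in the frame of cup between -0.043 and 0.043 m and z of brush4_foot in the frame of cup below 0.055 m)), for 0.2 s.
At the end, for the whole second after the job is handed in: jar upright on coaster_b and cup upright on coaster_a, the jar within 30 mm and the cup within 22 mm of the coaster's centre; every brush present has its handle end inside the cup, less than 55 mm above the cup's underside, head up, leaning less than 0.6 rad; all at rest (horizontal distance between jar and coaster_b below 0.03 m and z of jar in the frame of coaster_b between 0.001 and 0.011 m and angle between each of jar, cup's own z axis and vertical below 0.12 rad and linear speed of each of jar, cup, brush1, brush2, brush3, brush4 below 0.05 m/s and horizontal distance between cup and coaster_a below 0.022 m and z of cup in the frame of coaster_a between 0.001 and 0.011 m and x of brush1_foot in the frame of cup between -0.031 and 0.031 m and y of brush1_foot in the frame of cup between -0.043 and 0.043 m and z of each of brush1_foot, brush2_foot, brush3_foot, brush4_foot in the frame of cup below 0.055 m and angle between each of brush1, brush2, brush3, brush4's own x axis and vertical below 0.6 rad and x of brush2_foot in the frame of cup between -0.031 and 0.031 m and y of brush2_foot in the frame of cup between -0.043 and 0.043 m and x of brush3_foot in the frame of cup between -0.031 and 0.031 m and y of brush3_foot in the frame of cup between -0.043 and 0.043 m and x of brush4_foot in the frame of cup between -0.031 and 0.031 m and y of brush4_foot in the frame of cup between -0.043 and 0.043 m); the robot touches nothing.
It fails at once if a bystander (tin, white bottle, shoehorn) is shoved more than 4 cm (distance of any of tin1, tin2, spray, shoehorn from where it was at the start of the episode above 0.04 m).
It fails at once if the cup is tipped over (angle between cup's own z axis and vertical above 0.8 rad).
Of brush1, brush2, brush3, brush4 only 3 to 4 are there at a start; the rules pass over those that are not, and their reading is None.
At some moment in a run one of jar, brush1, brush2, brush3, brush4 may be knocked a few centimetres aside while the robot is not near it.
It also fails if it takes over 208 s, if anything falls off the work surface, if the arm or the gripper's body presses on something with over 40 N, if the wrist force passes 120 N, or if a joint passes its speed limit or range.

## Robot

A 6-joint arm with a two-finger parallel gripper is mounted at the origin on the work surface. World frame = base frame: x ahead of the robot, y to its left, z up, the work surface at z = 0. Lengths are in m, angles in rad, forces in N, time in s.
With the tool pointing down it reaches from about 0.275 to 0.75 m from the base axis. Payload 10.2 kg.
Tool frame: the origin (TCP) lies on the centre line of the jaws, within the pads' length; the fingertips stand 17 mm ahead of it and the grasp point (between the pads) lies 2 mm behind it; z points along the fingers, y is the line along which they close (so a half turn about z gives the same grasp; the last joint's range is limited). The gripper opens to 88 mm and grips with 3 to 60 N. Pads are 18 mm wide; open, the fingers measure 123 mm over their backs; the gripper's body (75 mm by 187 mm) begins 45 mm behind the grasp point.
Start: joints at [-1.387, 0.313, 1.498, -0, 1.331, -0.223], TCP at [0.208, -0.482, 0.256] pointing down, gripper open.
Joint ranges: [-2.94, 2.94], [-0.97, 2.17], [0.19, 2.56], [-1.23, 4.37], [0.02, 3.11], [-2.88, 2.88]. Speed limits (rad/s): [2.39, 2.39, 3.01, 3.14, 3.14, 3.14].

## Interface

Orientations are given as a 3x3 rotation matrix whose columns are the frame's x, y, z axes.
In Python, from bench import get_obs, camera, camera_model, close_job gives the robot as it stands.
- The arm moves only by the tool play_rows, never from a script. Its argument "plan" is a list that holds one entry, the list of rows, each a list of 7 numbers: the turn, a rotation vector about the tool's x, y, z in rad, then the shift along the tool's x, y, z in mm, then the opening, from 0 (shut) to 1 (fully open). In form: [[[wx, wy, wz, x, y, z, gripper], ...]]. A call has exactly 10 rows; each row is the pose to reach, as a shift and turn from the pose commanded when the call began, along the tool's axes at that moment; what a row does not reach only later rows make up. A row lasts 1/8 s, in which the tool goes at most 62.5 mm and 10.7 degrees, less where a joint would pass 70% of its speed; a pose out of reach is approached as far as the arm can. A call with a gripper value outside its range is refused whole. The fingers move at their own pace and stop on an object; the grip force is fixed at half the most. Time passes only in rows, so rows that repeat a pose let the fingers close, or fill a call up. It gives the time, the measured TCP pose, the force, the opening and the grip force at its end, in the units of the state.
- get_obs(): the state, without advancing time (a new reading comes with each control period).
- camera(name): name is "scene" or "top" or "wrist"; returns the picture (420x560x3 uint8, blue, green, red); there is no depth.
- camera_model(name): a dict with "K" (3x3 intrinsics, pixels), "origin" and "attitude" of the camera in the world. Camera axes: x right, y down, z forward; pixel columns grow to the right and rows downward; lengths in m; the calibration is good to about 2 mm. A picture is of the moment at which its call begins: read the wrist's pose just before it. camera_model takes no time and is no camera call; for the wrist camera it gives the pose at the moment of the call.
- close_job(): hands the job in; it is judged then, once.
The state is a dict: "time": time; "joints": joint angles; "qd": joint speeds; "joint_torque": joint torques, N m; "eef_pos": TCP position; "tool_rot": TCP orientation; "contact_force": force on the tool from outside, world axes, zero at the start; "ft_torque": the same for the moment, N m; "grip_width": opening from 0.0 (shut) to 1.0 (fully open); "gripper_force": force on a finger pad.
Only numpy, scipy, OpenCV 4.12 (cv2) and the standard library are available. Lean on these libraries where they do the work, as an engineer would, in place of code of your own. Each camera call takes 0.05 s, during which the arm holds its last target. There are 200 camera calls.

## Working session

There is one attempt and no reset: what is moved stays moved. The work goes in short steps, Python scripts to look and compute and a tool call to move; the robot and the scene stay as the last step left them, time stands still between calls to the robot, and variables do not carry over. Pictures are saved under pics/ and viewed, at most 14 in all, crops included, and the job is handed in when it is done.

Besides the shell and the picture viewer there is one more tool, called in YAML: its name, and indented under it one key for each argument. play_rows: Moves the arm, as the interface text tells. Its arguments: {"type":"object","properties":{"plan":{"type":"array","items":{"type":"array","items":{"type":"array","items":{"type":"number"}}}}},"required":["plan"]}

```bash
ls; mkdir -p pics; python3 - <<'E'
from bench import *
import cv2,numpy as np
print(get_obs())
for n in ["scene","top"]:
    m=camera_model(n);print(n,m)
    cv2.imwrite(f"pics/{n}0.png",camera(n))
E
```

```text
pics
{'time': 0.0, 'joints': array([-1.38739773e+00,  3.13420027e-01,  1.49843865e+00, -4.98120443e-05,
        1.33096917e+00, -2.23403295e-01]), 'qd': array([ 0.00042737, -0.0011028 ,  0.00037544,  0.0019188 , -0.00068063,
        0.000155  ]), 'joint_torque': array([-8.69155010e-04, -4.02207971e+01, -2.52273327e+01,  6.94848807e-02,
        3.52599425e-02, -1.17487707e-04]), 'eef_pos': array([ 0.20766384, -0.48193961,  0.2551758 ]), 'tool_rot': array([[ 9.18386265e-01,  3.95684968e-01, -2.72839915e-04],
       [ 3.95684997e-01, -9.18385501e-01,  1.20565455e-03],
       [ 2.26487159e-04, -1.21521524e-03, -9.99999236e-01]]), 'contact_force': array([-0.2807145 , -0.68395387, -0.30313258]), 'ft_torque': array([-0.01018806,  0.04659416,  0.01923378]), 'gripper_force': 0.0, 'grip_width': 0.9983298208413902}
scene {'K': array([[472.36974277,   0.        , 278.30419681],
       [  0.        , 472.36974277, 202.74790077],
       [  0.        ,   0.        ,   1.        ]]), 'origin': array([1.18139031, 0.47886468, 0.65562162]), 'attitude': array([[-0.68784254,  0.41258063, -0.59720169],
       [ 0.72575877,  0.40465228, -0.55635486],
       [ 0.01211778, -0.81610891, -0.57777107]])}
top {'K': array([[388.99125959,   0.        , 280.68555666],
       [  0.        , 388.99125959, 213.83675397],
       [  0.        ,   0.        ,   1.        ]]), 'origin': array([ 0.48632809, -0.09184174,  1.00983502]), 'attitude': array([[-0.02084964, -0.99741989,  0.06869386],
       [-0.9996342 ,  0.01961338, -0.0186223 ],
       [ 0.01722694, -0.069057  , -0.99746397]])}
```

View pics/top0.png

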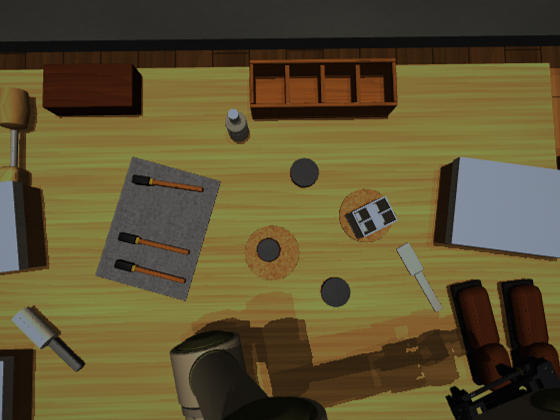

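View pics/scene0.png

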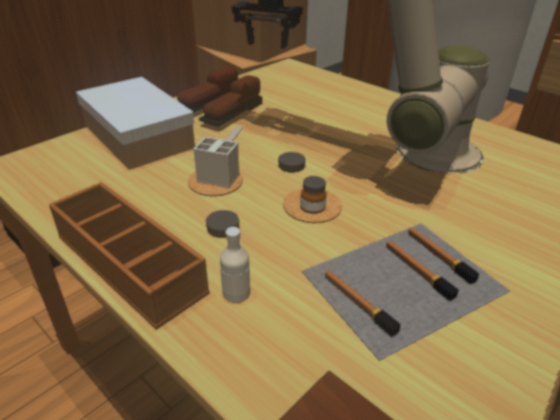

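The top view shows three brushes at about (168,184), (154,243) and (150,271). The jar is on coaster_a at (270,250) and the cup on coaster_b at (372,215). The tins are at (304,172) and (335,292), the bottle at (236,125) and the shoehorn at (418,277).

```bash
cat > h.py <<'E'
from bench import *
import cv2,numpy as np
def ray(m,px,z):
    px=np.atleast_2d(np.asarray(px,float)).reshape(-1,2)
    d=np.c_[px,np.ones(len(px))]@np.linalg.inv(m["K"]).T@m["attitude"].T
    o=m["origin"]; return (o+d*((z-o[2])/d[:,2])[:,None])[:,:2]
def proj(m,P):
    c=(np.atleast_2d(P)-m["origin"])@m["attitude"]; u=c@m["K"].T; return u[:,:2]/u[:,2:]
def blobs(mask,amin,amax=1e9):
    mask=mask.astype(np.uint8)*255
    cs,_=cv2.findContours(mask,cv2.RETR_EXTERNAL,cv2.CHAIN_APPROX_NONE)
    return [c for c in cs if amin<=cv2.contourArea(c)<=amax]
def brushes(img,m,matz=0.003):
    """black heads + orange handles on the grey mat -> list of (centre xy, yaw head direction, score)"""
    hsv=cv2.cvtColor(img,cv2.COLOR_BGR2HSV)
    return hsv
E
python3 - <<'E'
from h import *
im=camera("top"); m=camera_model("top"); hsv=cv2.cvtColor(im,cv2.COLOR_BGR2HSV)
for n,p in dict(coasterA=(252,250),jar=(269,250),coasterB=(350,215),cupw=(372,207),cell=(366,219),mat=(130,210),handle=(170,247),head=(125,239),tin=(304,172),wood=(300,220)).items():
    print(n,im[p[1],p[0]],hsv[p[1],p[0]])
cv2.imwrite("pics/crop1.png",cv2.resize(im[150:310,90:450],None,fx=2.2,fy=2.2,interpolation=cv2.INTER_CUBIC))
E
```

```text
coasterA [ 46  94 133] [ 17 167 133]
jar [49 50 50] [30  5 50]
coasterB [28 33 36] [19 57 36]
cupw [159 142 132] [109  43 159]
cell [71 69 68] [110  11  71]
mat [81 82 86] [ 6 15 86]
handle [ 29  69 130] [ 12 198 130]
head [18 18 17] [90 14 18]
tin [48 48 50] [ 0 10 50]
wood [ 57 117 133] [ 24 146 133]
```

View pics/crop1.png

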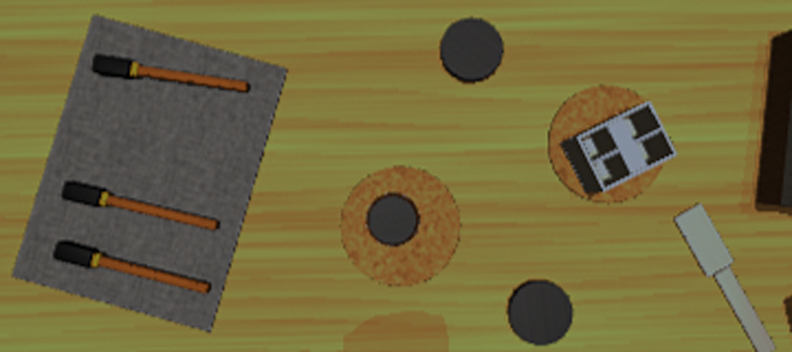

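The enlarged crop shows the cup rim as a white rectangle with corners near (577,137), (651,102), (676,156) and (602,190). The jar cap is at (392,220). There are three brushes with their heads to the left.

```bash
cat >> h.py <<'E'
from scipy.optimize import least_squares
def circ(pts,R):
    f=lambda p:np.hypot(*(pts-p).T)-R
    r=least_squares(f,pts.mean(0),loss="soft_l1",f_scale=0.002); return r.x,np.median(abs(r.fun))
def big(mask,near,amin=60):
    bs=[b for b in blobs(mask,amin)]
    return min(bs,key=lambda b:np.hypot(*(b[:,0].mean(0)-near)))
def locate_top(coasters=True,im=None):
    im=camera("top") if im is None else im; m=camera_model("top"); hsv=cv2.cvtColor(im,cv2.COLOR_BGR2HSV)
    H,S,V=[hsv[...,i].astype(int) for i in range(3)]
    out={}
    cork=cv2.morphologyEx(((H>=8)&(H<=19)&(S>120)&(V>60)).astype(np.uint8),cv2.MORPH_CLOSE,np.ones((5,5)))
    if coasters:
        for n,c in (("A",(272,252)),("B",(367,215))):
            b=big(cork>0,c,300)[:,0]; out["coaster"+n]=circ(ray(m,b,0.006),0.07)
    rim=(S<75)&(V>105); rim[:150]=0; rim[300:]=0; rim[:,:240]=0; rim[:,400:]=0
    bs=blobs(rim,30)
    if bs:
        p=np.vstack([b[:,0] for b in bs]); w=ray(m,p,0.101).astype(np.float32)
        out["cup"]=cv2.minAreaRect(w*1000)
    return out,(im,m,hsv)
def find_brushes(im,m):
    hsv=cv2.cvtColor(im,cv2.COLOR_BGR2HSV);H,S,V=[hsv[...,i].astype(int) for i in range(3)]
    hd=(H>=4)&(H<=17)&(S>150)&(V>50); hd[:,235:]=0; hd[:,:95]=0; hd[:155]=0; hd[310:]=0
    res=[]
    for b in blobs(hd,60,600):
        w=ray(m,b[:,0],0.0175); (c,s,a)=cv2.minAreaRect((w*1000).astype(np.float32))
        vx,vy,_,_=cv2.fitLine((w*1000).astype(np.float32),cv2.DIST_L2,0,.01,.01).ravel()
        if vy<0: vx,vy=-vx,-vy
        u=np.array([vx,vy]); t=(w*1000-np.array(c))@u
        res.append(dict(foot=np.array(c)+u*t.min(),end=np.array(c)+u*t.max(),yaw=np.arctan2(vy,vx),size=s))
    return res
E
python3 - <<'E'
from h import *
np.set_printoptions(precision=4,suppress=True)
o,(im,m,hsv)=locate_top()
for k,v in o.items(): print(k,v)
V=hsv[...,2];S=hsv[...,1]
dark=(V<62)&(S<60)
for n,c in (("jar",(269,250)),("tin1",(304,172)),("tin2",(335,292))):
    z=.076 if n=="jar" else .024
    b=big(dark,c)[:,0]; w=ray(m,b,z); (x,y),r=cv2.minEnclosingCircle((w*1000).astype(np.float32)); print(n,x,y,r)
for b in find_brushes(im,m): print(b)
print("spray",ray(m,(233,117),.15),"horn",ray(m,[(407,247),(436,307)],.005), "redbox",ray(m,(322,100),.05))
E
```

```text
coasterA (array([ 0.4576, -0.0778]), np.float64(0.0068315435680035425))
coasterB (array([ 0.5424, -0.338 ]), np.float64(0.00996408676210564))
cup ((539.6710205078125, -329.36395263671875), (66.07042694091797, 89.73008728027344), 25.08287811279297)
jar 465.7729187011719 -77.24478149414062 25.50762939453125
tin1 659.4967041015625 -172.44357299804688 36.20936965942383
tin2 355.9906005859375 -243.40724182128906 36.1381721496582
{'foot': array([390.7017, 136.9922]), 'end': array([425.4756, 259.8114]), 'yaw': np.float32(1.2948867), 'size': (127.64753723144531, 11.119708061218262)}
{'foot': array([462.6829, 126.7262]), 'end': array([494.9328, 251.4212]), 'yaw': np.float32(1.3177114), 'size': (128.82980346679688, 11.812870025634766)}
{'foot': array([621.9168,  91.4897]), 'end': array([643.8302, 216.8262]), 'yaw': np.float32(1.3977098), 'size': (127.22640991210938, 11.711912155151367)}
spray [[ 0.766  -0.0052]] horn [[ 0.4631 -0.4358]
 [ 0.3082 -0.504 ]] redbox [[ 0.839  -0.2203]]
```

```bash
python3 - <<'E'
from h import *
im=camera("top"); m=camera_model("top")
hsv=cv2.cvtColor(cv2.GaussianBlur(im,(3,3),0),cv2.COLOR_BGR2HSV);H,S,V=[hsv[...,i].astype(int) for i in range(3)]
print("eye",ray(m,[(272.3,252.8),(366.4,215.2)],.006))
for n,c in (("A",(272.3,252.8)),("B",(366.4,215.2))):
    mask=(H>=8)&(H<=20)&(S>100)&(V>50)
    yy,xx=np.mgrid[:420,:560]; mask&=np.hypot(xx-c[0],yy-c[1])<34
    mask=cv2.morphologyEx(mask.astype(np.uint8),cv2.MORPH_CLOSE,np.ones((3,3)))
    b=max(blobs(mask>0,100),key=cv2.contourArea)[:,0]; w=ray(m,b,.006); p=ray(m,c,.006)[0]
    for _ in range(6):
        d=np.hypot(*(w-p).T); k=abs(d-.07)<.008
        p=least_squares(lambda q:np.hypot(*(w[k]-q).T)-.069,p,loss="soft_l1",f_scale=.002).x
    print(n,p,k.sum(),len(k),np.std(d[k]))
E
```

```text
eye [[ 0.45559309 -0.08695463]
 [ 0.54753737 -0.33305011]]
A [ 0.45675075 -0.08508905] 153 164 0.001570380330968088
B [ 0.54702022 -0.33106087] 123 257 0.0023577354689170763
```

play_rows:
  plan:
    - [[0,0,-1.16,397,-270,-45,1],[0,0,-1.16,397,-270,-45,1],[0,0,-1.16,397,-270,-45,1],[0,0,-1.16,397,-270,-45,1],[0,0,-1.16,397,-270,-45,1],[0,0,-1.16,397,-270,-45,1],[0,0,-1.16,397,-270,-45,1],[0,0,-1.16,397,-270,-45,1],[0,0,-1.16,397,-270,-45,1],[0,0,-1.16,397,-270,-45,1]]

```text
time: 1.5
eef_pos: [0.4652, -0.0775, 0.3005]
tool_rot: [[0.004, 1.0, -0.001], [1.0, -0.004, -0.0], [-0.0, -0.001, -1.0]]
contact_force: [0.3, -0.6, 0.2]
grip_width: 1.005
gripper_force: 0.0
```

```bash
cat > log.py <<'E'
from h import *
import json,os
np.set_printoptions(precision=4,suppress=True)
def log():
    o=get_obs(); L=json.load(open("log.json")) if os.path.exists("log.json") else []
    L.append([list(o["joints"]),list(o["eef_pos"]),np.array(o["tool_rot"]).tolist()]); json.dump(L,open("log.json","w"))
    print(round(o["time"],2),"q",o["joints"],"p",o["eef_pos"],"g",round(o["grip_width"],3),o["gripper_force"]);print(o["tool_rot"]); return o
if __name__=="__main__": log()
E
python3 log.py
```

```text
1.5 q [-0.4142  0.1631  1.5708 -0.0003  1.4082 -0.4101] p [ 0.4652 -0.0775  0.3005] g 1.005 0.0
[[ 0.004   1.     -0.0005]
 [ 1.     -0.004  -0.0001]
 [-0.0001 -0.0005 -1.    ]]
```

play_rows:
  plan:
    - [[0,0.17,0,0,0,0,1],[0,0.35,0,0,0,0,1],[0,0.52,0,0,0,0,1],[0,0.7,0,0,0,0,1],[0,0.87,0,0,0,0,1],[0,1.05,0,0,0,0,1],[0,1.22,0,0,0,0,1],[0,1.4,0,0,0,0,1],[0,1.57,0,0,0,0,1],[0,1.57,0,0,0,0,1]]

```text
time: 2.75
eef_pos: [0.4651, -0.0783, 0.2994]
tool_rot: [[0.003, 1.0, 0.007], [-0.001, -0.007, 1.0], [1.0, -0.003, 0.001]]
contact_force: [0.3, -0.9, 0.5]
grip_width: 0.999
gripper_force: 0.0
```

```bash
python3 log.py
```

```text
2.75 q [-0.7985  0.596   1.6036  1.0343  2.1845 -0.7993] p [ 0.4651 -0.0783  0.2994] g 0.999 0.0
[[ 0.0029  1.      0.0069]
 [-0.0008 -0.0068  1.    ]
 [ 1.     -0.0029  0.0008]]
```

```bash
cat > kin.py <<'E'
import numpy as np,json
from scipy.spatial.transform import Rotation as Ro
from scipy.optimize import least_squares
Ry=lambda a:Ro.from_euler("y",a).as_matrix(); Rz=lambda a:Ro.from_euler("z",a).as_matrix()
def fk(q,p,s4=1,c=0):
    d1,L1,L2,s,Lt,e=p
    A=Rz(q[0]); B=A@Ry(q[1]); C=B@Ry(q[2]); D=C@Rz(s4*q[3])@Ry(q[4])@Rz(q[5]+c)
    el=A@[0,s,d1]+B@[0,0,L1]; w=el+C@[e,0,L2]
    return w+D@[0,0,Lt],D,el,w
if __name__=="__main__":
    np.set_printoptions(precision=4,suppress=True)
    L=json.load(open("log.json"))
    for s4 in (1,-1):
        r=least_squares(lambda p:np.concatenate([(fk(q,p,s4)[0]-x)*1 for q,x,_ in L]),[.3,.4,.4,.1,.2,0])
        print(s4,r.x,np.abs(r.fun).max()); print(fk(L[-1][0],r.x,s4,np.pi/2)[1]); print(np.array(L[-1][2])); print(fk(L[-1][0],r.x,s4)[2:])
E
python3 kin.py
```

```text
1 [0.2013 0.4389 0.3975 0.1163 0.2309 0.039 ] 1.4026690919877183e-10
[[ 0.0029  1.      0.0069]
 [-0.0008 -0.0068  1.    ]
 [ 1.     -0.0029  0.0008]]
[[ 0.0029  1.      0.0069]
 [-0.0008 -0.0068  1.    ]
 [ 1.     -0.0029  0.0008]]
(array([ 0.2552, -0.0953,  0.5645]), array([ 0.4635, -0.3091,  0.2992]))
-1 [-1.3673 31.1223  0.2162  0.1163 -0.2309 29.6302] 1.3227358097722686e-10
[[ 0.0193 -0.0002 -0.9998]
 [ 0.9993  0.0308  0.0193]
 [ 0.0308 -0.9995  0.0008]]
[[ 0.0029  1.      0.0069]
 [-0.0008 -0.0068  1.    ]
 [ 1.     -0.0029  0.0008]]
(array([ 12.274 , -12.4324,  24.3891]), array([ 0.2343, -0.0738,  0.2995]))
```

```bash
cat >> kin.py <<'E'
P=np.array([0.2013,0.4389,0.3975,0.1163,0.2309,0.039])
LO=np.array([-2.94,-.97,.19,-1.23,.02,-2.88]);HI=np.array([2.94,2.17,2.56,4.37,3.11,2.88])
def ik(pos,R,q0):
    f=lambda q:np.concatenate([fk(q,P,1,np.pi/2)[0]-pos,.3*(fk(q,P,1,np.pi/2)[1]-R).ravel()])
    r=least_squares(f,q0,bounds=(LO,HI)); return r.x,np.abs(r.fun).max()
E
python3 - <<'E'
from kin import *
np.set_printoptions(precision=2,suppress=True)
q0=json.load(open("log.json"))[-1][0]
for phi in (45,60,75,90,110):
    a=np.deg2rad(phi); z=np.array([np.cos(a),np.sin(a),0]); x=np.array([0,0,1.]); R=np.c_[x,np.cross(z,x),z]
    q=q0
    for h in (.26,.2,.15,.13):
        q,e=ik(np.array([.456,-.086,h]),R,q); f=fk(q,P,1,np.pi/2); print(phi,h,q,round(e,4),"elbow",f[2],"wrist",f[3])
E
```

```text
45 0.26 [-1.01  0.39  2.13  1.38  1.7  -0.97] 0.0 elbow [ 0.19 -0.08  0.61] wrist [ 0.29 -0.25  0.26]
45 0.2 [-1.01  0.55  2.14  1.37  1.67 -1.13] 0.0 elbow [ 0.22 -0.13  0.58] wrist [ 0.29 -0.25  0.2 ]
45 0.15 [-1.01  0.69  2.13  1.35  1.64 -1.26] 0.0 elbow [ 0.25 -0.18  0.54] wrist [ 0.29 -0.25  0.15]
45 0.13 [-1.01  0.75  2.13  1.35  1.63 -1.31] 0.0 elbow [ 0.26 -0.19  0.52] wrist [ 0.29 -0.25  0.13]
60 0.26 [-0.96  0.48  1.96  1.22  1.85 -0.92] 0.0 elbow [ 0.21 -0.1   0.59] wrist [ 0.34 -0.29  0.26]
60 0.2 [-0.96  0.62  1.97  1.19  1.8  -1.06] 0.0 elbow [ 0.24 -0.14  0.56] wrist [ 0.34 -0.29  0.2 ]
60 0.15 [-0.96  0.74  1.96  1.17  1.75 -1.17] 0.0 elbow [ 0.26 -0.18  0.53] wrist [ 0.34 -0.29  0.15]
60 0.13 [-0.96  0.79  1.96  1.16  1.74 -1.21] 0.0 elbow [ 0.27 -0.19  0.51] wrist [ 0.34 -0.29  0.13]
75 0.26 [-0.9   0.57  1.79  1.09  2.   -0.9 ] 0.0 elbow [ 0.24 -0.11  0.57] wrist [ 0.4  -0.31  0.26]
75 0.2 [-0.9   0.69  1.8   1.04  1.94 -1.02] 0.0 elbow [ 0.27 -0.15  0.54] wrist [ 0.4  -0.31  0.2 ]
75 0.15 [-0.9   0.79  1.79  1.01  1.89 -1.11] 0.0 elbow [ 0.29 -0.17  0.51] wrist [
[... 238 characters left out ...]
0.76  1.64  0.9   2.09 -1.01] 0.0 elbow [ 0.29 -0.14  0.52] wrist [ 0.46 -0.32  0.2 ]
90 0.15 [-0.82  0.86  1.63  0.87  2.03 -1.09] 0.0 elbow [ 0.31 -0.16  0.49] wrist [ 0.46 -0.32  0.15]
90 0.13 [-0.82  0.9   1.62  0.86  2.01 -1.11] 0.0 elbow [ 0.32 -0.17  0.48] wrist [ 0.46 -0.32  0.13]
110 0.26 [-0.71  0.76  1.43  0.78  2.36 -0.96] 0.0 elbow [ 0.3  -0.11  0.52] wrist [ 0.53 -0.3   0.26]
110 0.2 [-0.71  0.85  1.44  0.71  2.29 -1.06] 0.0 elbow [ 0.33 -0.13  0.49] wrist [ 0.53 -0.3   0.2 ]
110 0.15 [-0.71  0.94  1.43  0.67  2.22 -1.12] 0.0 elbow [ 0.34 -0.14  0.46] wrist [ 0.53 -0.3   0.15]
110 0.13 [-0.71  0.97  1.42  0.66  2.2  -1.14] 0.0 elbow [ 0.35 -0.15  0.45] wrist [ 0.53 -0.3   0.13]
```

play_rows:
  plan:
    - [[0,-0.18,0,0,0,0,1],[0,-0.36,0,0,0,0,1],[0,-0.54,0,0,0,0,1],[0,-0.72,0,0,0,0,1],[0,-0.9,0,0,0,0,1],[0,-1.08,0,0,0,0,1],[0,-1.26,0,0,0,0,1],[0,-1.44,0,0,0,0,1],[0,-1.57,0,0,0,0,1],[0,-1.57,0,0,0,0,1]]

```text
time: 4.0
eef_pos: [0.4655, -0.0768, 0.3026]
tool_rot: [[0.002, 1.0, 0.004], [1.0, -0.002, -0.003], [-0.003, 0.004, -1.0]]
contact_force: [-0.2, 0.4, 0.2]
grip_width: 1.0
gripper_force: 0.0
```

```bash
python3 - <<'E'
from log import *
log(); m=camera_model("wrist"); im=camera("wrist"); cv2.imwrite("pics/w1.png",im)
print(m["origin"],m["attitude"],m["K"][0]); print("jar top expected px",proj(m,[[.466,-.077,.076],[.456,-.086,.006]]))
E
```

```text
4.0 q [-0.4122  0.1597  1.5695 -0.0007  1.4076 -0.4101] p [ 0.4655 -0.0768  0.3026] g 1.0 0.0
[[ 0.002   1.      0.0042]
 [ 1.     -0.002  -0.0026]
 [-0.0026  0.0042 -1.    ]]
[0.4648 0.0059 0.4313] [[ 1.     -0.0037  0.0034]
 [-0.0024 -0.9476 -0.3195]
 [ 0.0044  0.3194 -0.9476]] [378.4637   0.     285.1406]
jar top expected px [[284.9465 170.2506]
 [275.9711 164.005 ]]
```

View pics/w1.png

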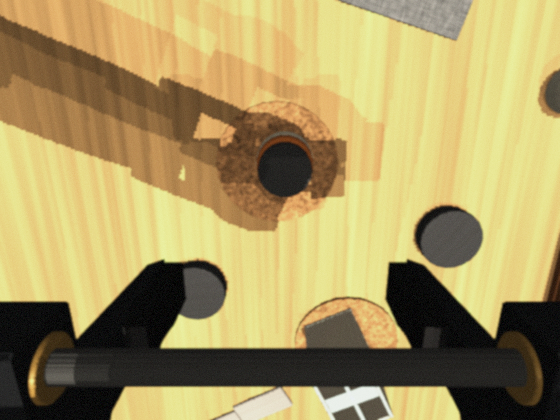

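The wrist view shows the jar cap centred at (285,168), within 2 px of where I predicted it, and the coaster rim centre at about (278,161). The jar hasn't moved, so I'm picking it up.

play_rows:
  plan:
    - [[0,0,0,0,0,60,1],[0,0,0,0,0,120,1],[0,0,0,0,0,180,1],[0,0,0,0,0,230,1],[0,0,0,0,0,261,1],[0,0,0,0,0,261,1],[0,0,0,0,0,261,0],[0,0,0,0,0,261,0],[0,0,0,0,0,261,0],[0,0,0,0,0,261,0]]

```text
time: 5.3
eef_pos: [0.4659, -0.0773, 0.0405]
tool_rot: [[0.004, 1.0, 0.001], [1.0, -0.004, -0.001], [-0.001, 0.001, -1.0]]
contact_force: [-0.6, -0.9, 6.6]
grip_width: 0.668
gripper_force: 30.0
```

play_rows:
  plan:
    - [[0,0,0,0,0,0,0],[0,0,0,0,0,0,0],[0,0,0,0,0,-20,0],[0,0,0,0,0,-60,0],[0,0,0,-60,20,-70,0],[0,0,0,-110,44,-70,0],[0,0,0,-133,44,-70,0],[0,0,0,-133,44,-70,0],[0,0,0,-133,44,-70,0],[0,0,0,-133,44,-70,0]]

```text
time: 6.55
eef_pos: [0.5088, -0.2091, 0.1097]
tool_rot: [[0.003, 1.0, -0.0], [1.0, -0.003, 0.0], [0.0, -0.0, -1.0]]
contact_force: [-0.0, 0.8, -3.5]
grip_width: 0.665
gripper_force: 30.0
```

play_rows:
  plan:
    - [[0,0,0,0,0,40,0],[0,0,0,0,0,65,0],[0,0,0,0,0,73.5,0],[0,0,0,0,0,73.5,0],[0,0,0,0,0,73.5,0.5],[0,0,0,0,0,73.5,1],[0,0,0,0,0,73.5,1],[0,0,0,0,0,73.5,1],[0,0,0,0,0,40,1],[0,0,0,0,0,-10,1]]

```text
time: 7.8
eef_pos: [0.5084, -0.21, 0.1199]
tool_rot: [[0.004, 1.0, -0.002], [1.0, -0.004, 0.002], [0.002, -0.002, -1.0]]
contact_force: [0.0, 0.3, -0.1]
grip_width: 0.999
gripper_force: 0.0
```

play_rows:
  plan:
    - [[0,0,0,0,0,-47,1],[0,0,-0.1,-30,8,-47,1],[0,0,-0.25,-70,20,-47,1],[0,0,-0.44,-120,31,-47,1],[0,0,-0.44,-120,31,-47,1],[0,0,-0.44,-120,31,-47,1],[0,0,-0.44,-120,31,-47,1],[0,0,-0.44,-120,31,-47,1],[0,0,-0.44,-120,31,-47,1],[0,0,-0.44,-120,31,-47,1]]

```text
time: 9.05
eef_pos: [0.5395, -0.3302, 0.1668]
tool_rot: [[-0.422, 0.906, -0.0], [0.906, 0.422, 0.0], [0.0, 0.0, -1.0]]
contact_force: [0.4, 0.5, -0.1]
grip_width: 1.003
gripper_force: 0.0
```

```bash
python3 - <<'E'
from log import *
log(); m=camera_model("wrist"); im=camera("wrist"); 
# predicted rim outline
t=np.deg2rad(25.08); R=np.array([[np.cos(t),-np.sin(t)],[np.sin(t),np.cos(t)]])
c=np.array([[33,45],[33,-45],[-33,-45],[-33,45]])/1000@R.T+[.5397,-.3294]
px=proj(m,np.c_[c,np.full(4,.101)]); print(px)
cv2.polylines(im,[px.astype(np.int32)],True,(0,0,255),1); cv2.imwrite("pics/w2.png",im)
E
```

```text
9.05 q [-0.7342  0.6225  1.2633  0.0001  1.2558 -1.1703] p [ 0.5395 -0.3302  0.1668] g 1.003 0.0
[[-0.4224  0.9064 -0.    ]
 [ 0.9064  0.4224  0.0001]
 [ 0.0001  0.     -1.    ]]
[[350.4695 154.8101]
 [342.4932 305.0435]
 [231.4235 305.2644]
 [223.2539 155.0808]]
```

View pics/w2.png

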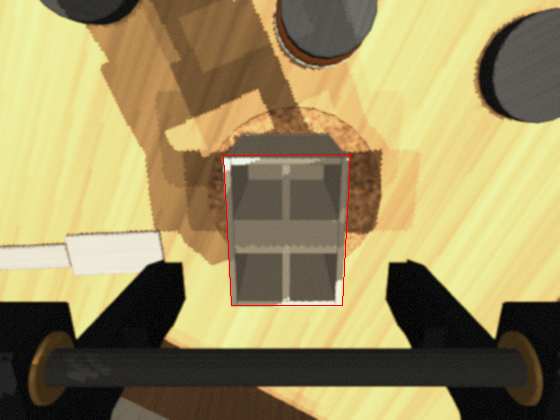

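The wrist view shows the predicted rim outline (red, from (223,155) to (342,305)) sitting right on the cup. The fingers straddle it at about x=180 and x=390. I'll grip it across the web.

play_rows:
  plan:
    - [[0,0,0,0,0,50,1],[0,0,0,0,0,90,1],[0,0,0,0,0,98,1],[0,0,0,0,0,98,1],[0,0,0,0,0,98,0],[0,0,0,0,0,98,0],[0,0,0,0,0,98,0],[0,0,0,0,0,98,0],[0,0,0,0,0,85,0],[0,0,0,0,0,60,0]]

```text
time: 10.35
eef_pos: [0.5386, -0.3297, 0.1058]
tool_rot: [[-0.422, 0.906, -0.003], [0.906, 0.422, 0.003], [0.004, -0.002, -1.0]]
contact_force: [0.6, -0.6, -6.9]
grip_width: 0.747
gripper_force: 30.0
```

play_rows:
  plan:
    - [[0,0,0,0,0,-30,0],[0,0,0,0,0,-70,0],[0,0,-0.1,40,4,-75,0],[0,0,-0.25,80,8,-75,0],[0,0,-0.4,120,13,-75,0],[0,0,-0.55,170,18,-75,0],[0,0,-0.7,220,23,-75,0],[0,0,-0.87,257,27,-75,0],[0,0,-0.87,257,27,-75,0],[0,0,-0.87,257,27,-75,0]]

```text
time: 11.6
eef_pos: [0.4556, -0.0865, 0.1819]
tool_rot: [[-0.965, 0.263, 0.0], [0.263, 0.965, -0.0], [-0.0, -0.0, -1.0]]
contact_force: [0.1, -0.1, -5.9]
grip_width: 0.746
gripper_force: 30.0
```

play_rows:
  plan:
    - [[0,0,0,0,0,50,0],[0,0,0,0,0,90,0],[0,0,0,0,0,108,0],[0,0,0,0,0,113,0],[0,0,0,0,0,113,0],[0,0,0,0,0,113,0.9],[0,0,0,0,0,113,1],[0,0,0,0,0,113,1],[0,0,0,0,0,113,1],[0,0,0,0,0,80,1]]

```text
time: 12.85
eef_pos: [0.4545, -0.0857, 0.1007]
tool_rot: [[-0.965, 0.262, -0.004], [0.262, 0.965, 0.002], [0.004, 0.001, -1.0]]
contact_force: [0.2, -0.6, -0.5]
grip_width: 0.998
gripper_force: 0.0
```

play_rows:
  plan:
    - [[0,0,0,0,0,-50,1],[0,0,0,0,0,-110,1],[0,0,0,-60,-60,-130,1],[0,0,0,-60,-120,-130,1],[0,0,0,-60,-180,-130,1],[0,0,0,-60,-240,-130,1],[0,0,0,-60,-300,-130,1],[0,0,0,-60,-360,-130,1],[0,0,0,-60,-400,-130,1],[0,0,0,-60,-400,-130,1]]

```text
time: 14.1
eef_pos: [0.4071, -0.4903, 0.2307]
tool_rot: [[-0.964, 0.265, -0.001], [0.265, 0.964, 0.001], [0.001, 0.0, -1.0]]
contact_force: [0.4, 1.0, -0.6]
grip_width: 1.004
gripper_force: 0.0
```

```bash
python3 - <<'E'
from log import *
log(); o,(im,m,hsv)=locate_top(False); cv2.imwrite("pics/t2.png",im); print(o)
V=hsv[...,2];S=hsv[...,1]
dark=(V<62)&(S<60)
e=proj(m,[[.509,-.209,.07]])[0]; b=big(dark,e)[:,0]; print(e,cv2.minEnclosingCircle((ray(m,b,.07)*1000).astype(np.float32)))
for b in find_brushes(im,m): print(b)
E
```

```text
14.1 q [-1.0612  0.5831  1.1588 -0.0003  1.4005 -2.3636] p [ 0.4071 -0.4903  0.2307] g 1.004 0.0
[[-0.9642  0.2651 -0.0006]
 [ 0.2651  0.9642  0.0005]
 [ 0.0007  0.0003 -1.    ]]
{'cup': ((454.6124572753906, -86.16325378417969), (65.56871032714844, 90.50615692138672), 74.50176239013672)}
[322.2022 230.3649] ((509.0223693847656, -209.5710906982422), 25.89072036743164)
{'foot': array([390.6091, 136.3221]), 'end': array([425.4996, 259.8033]), 'yaw': np.float32(1.2954177), 'size': (128.31556701660156, 11.175923347473145)}
{'foot': array([462.6579, 126.0924]), 'end': array([494.9314, 251.4239]), 'yaw': np.float32(1.3187664), 'size': (129.4315643310547, 11.791118621826172)}
{'foot': array([622.0105,  91.4806]), 'end': array([643.738 , 216.8438]), 'yaw': np.float32(1.3991853), 'size': (127.22640991210938, 11.711912155151367)}
```

View pics/t2.png

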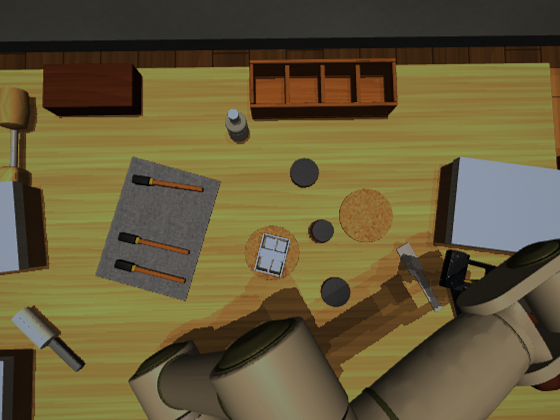

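The top view shows the cup on coaster_a at (272,254), the jar on bare counter at (321,231) and coaster_b free at (366,215). The brushes and bystanders haven't moved. Next I'll take the jar to coaster_b.

play_rows:
  plan:
    - [[0,0,0,-5,60,0,1],[0,0,0,-10,120,0,1],[0,0,0,-15,180,0,1],[0,0,0,-20,240,0,1],[0,0,0,-24,298,0,1],[0,0,0,-24,298,40,1],[0,0,0,-24,298,90,1],[0,0,0,-24,298,140,1],[0,0,0,-24,298,180,1],[0,0,0,-24,298,194,1]]

```text
time: 15.4
eef_pos: [0.5091, -0.2048, 0.0362]
tool_rot: [[-0.965, 0.26, -0.003], [0.26, 0.965, 0.002], [0.003, 0.001, -1.0]]
contact_force: [0.3, -0.4, 0.3]
grip_width: 1.001
gripper_force: 0.0
```

play_rows:
  plan:
    - [[0,0,0,0,0,0,1],[0,0,0,0,0,0,0],[0,0,0,0,0,0,0],[0,0,0,0,0,0,0],[0,0,0,0,0,0,0],[0,0,0,0,0,-15,0],[0,0,0,0,0,-50,0],[0,0,0,0,0,-60,0],[0,0,0,0,0,-60,0],[0,0,0,0,0,-60,0]]

```text
time: 16.65
eef_pos: [0.5093, -0.2061, 0.0966]
tool_rot: [[-0.965, 0.262, -0.002], [0.262, 0.965, 0.001], [0.002, 0.001, -1.0]]
contact_force: [0.1, 0.4, -3.2]
grip_width: 0.671
gripper_force: 30.0
```

play_rows:
  plan:
    - [[0,0,0,-30,-45,0,0],[0,0,0,-55,-90,0,0],[0,0,0,-69,-112,0,0],[0,0,0,-69,-112,0,0],[0,0,0,-69,-112,30,0],[0,0,0,-69,-112,48,0],[0,0,0,-69,-112,53.5,0],[0,0,0,-69,-112,53.5,0],[0,0,0,-69,-112,53.5,0],[0,0,0,-69,-112,53.5,1]]

```text
time: 17.9
eef_pos: [0.5473, -0.3327, 0.0445]
tool_rot: [[-0.965, 0.262, 0.001], [0.262, 0.965, -0.001], [-0.001, -0.001, -1.0]]
contact_force: [-0.7, 0.3, 0.1]
grip_width: 0.761
gripper_force: 0.0
```

play_rows:
  plan:
    - [[0,0,0,0,0,0,1],[0,0,0,0,0,0,1],[0,0,0,0,0,-30,1],[0,0,0,0,0,-90,1],[0,0,0,0,0,-150,1],[0,0,0,0,0,-160,1],[0,0,0,40,-40,-160,1],[0,0,0,90,-90,-160,1],[0,0,0,120,-140,-160,1],[0,0,0,120,-140,-160,1]]

```text
time: 19.15
eef_pos: [0.3918, -0.4384, 0.2031]
tool_rot: [[-0.964, 0.266, -0.001], [0.266, 0.964, 0.001], [0.001, 0.001, -1.0]]
contact_force: [-0.2, 1.2, -0.3]
grip_width: 1.003
gripper_force: 0.0
```

```bash
python3 - <<'E'
from log import *
log(); o,(im,m,hsv)=locate_top(False); cv2.imwrite("pics/t3.png",im); print(o)
V=hsv[...,2];S=hsv[...,1]
dark=(V<62)&(S<60)
e=proj(m,[[.547,-.332,.076]])[0]; b=big(dark,e)[:,0]; print(e,cv2.minEnclosingCircle((ray(m,b,.076)*1000).astype(np.float32)))
for b in find_brushes(im,m): print(b)
for n,z in (("jar",.076),("tin1",.024)):pass
E
```

```text
19.15 q [-1.0404  0.494   1.3742 -0.0004  1.275  -2.3414] p [ 0.3918 -0.4384  0.2031] g 1.003 0.0
[[-0.9638  0.2665 -0.0012]
 [ 0.2665  0.9638  0.0012]
 [ 0.0014  0.0008 -1.    ]]
{'cup': ((454.5882568359375, -86.15653991699219), (65.56871032714844, 90.55641174316406), 74.50176239013672)}
[372.8405 213.5315] ((546.687255859375, -329.6587829589844), 26.299789428710938)
{'foot': array([390.6091, 136.3221]), 'end': array([425.4996, 259.8033]), 'yaw': np.float32(1.2954177), 'size': (128.31556701660156, 11.175923347473145)}
{'foot': array([462.5642, 126.1165]), 'end': array([494.9011, 251.4306]), 'yaw': np.float32(1.318259), 'size': (129.4303741455078, 11.812870025634766)}
{'foot': array([622.0162,  91.48  ]), 'end': array([643.7324, 216.8449]), 'yaw': np.float32(1.3992738), 'size': (127.22640991210938, 11.711912155151367)}
```

Jar at (0.547,-0.330) on coaster_b and cup at (0.455,-0.086) on coaster_a, so stage 1 is met. Now the brushes.

play_rows:
  plan:
    - [[0,0,0.15,14,60,0,0.6],[0,0,0.3,28,120,0,0.6],[0,0,0.45,42,180,0,0.6],[0,0,0.6,56,240,0,0.6],[0,0,0.75,70,300,0,0.6],[0,0,0.9,84,360,0,0.6],[0,0,1.05,98,420,0,0.6],[0,0,1.2,112,480,0,0.6],[0,0,1.4,126,540,0,0.6],[0,0,1.576,139,600,0,0.6]]

```text
time: 20.45
eef_pos: [0.4162, 0.1446, 0.2039]
tool_rot: [[0.177, 0.984, -0.0], [0.984, -0.177, 0.0], [0.0, -0.0, -1.0]]
contact_force: [0.6, -0.9, 0.2]
grip_width: 0.602
gripper_force: 0.0
```

```bash
python3 - <<'E'
from log import *
o=log(); R=np.array(o["tool_rot"]); p=o["eef_pos"]
t=np.array([.4221,.2479,.080]); print((R.T@(t-p))*1000); u=np.array([.2719,.9623,0]); print(np.arctan2(*(R.T@u)[[1,0]]))
E
```

```text
20.45 q [0.0671 0.1796 1.8131 0.0002 1.1494 0.2447] p [0.4162 0.1446 0.2039] g 0.602 0.0
[[ 0.1768  0.9842 -0.0005]
 [ 0.9842 -0.1768  0.0002]
 [ 0.0001 -0.0005 -1.    ]]
[102.7291 -12.4227 123.9407]
0.09763610507027355
```

play_rows:
  plan:
    - [[0,0,0.05,50,-6,30,0.6],[0,0,0.098,103,-12,60,0.6],[0,0,0.098,103,-12,80,0.6],[0,0,0.098,103,-12,80,0.6],[0,0,0.098,103,-12,80,0.6],[0,0,0.098,103,-12,80,0.6],[0,0,0.098,103,-12,80,0.6],[0,0,0.098,103,-12,80,0.6],[0,0,0.098,103,-12,80,0.6],[0,0,0.098,103,-12,80,0.6]]

```text
time: 21.7
eef_pos: [0.423, 0.2451, 0.1243]
tool_rot: [[0.269, 0.963, -0.0], [0.963, -0.269, -0.0], [-0.0, -0.0, -1.0]]
contact_force: [0.5, -0.2, 0.0]
grip_width: 0.597
gripper_force: 0.0
```

```bash
cat >> h.py <<'E'
def wrist_brush(foot,yaw,save=None):
    """predict brush outline in wrist view, for checking; foot in m"""
    m=camera_model("wrist"); im=camera("wrist"); u=np.array([np.cos(yaw),np.sin(yaw)]); n=np.array([-u[1],u[0]])
    P=[np.r_[np.array(foot)+a*u+b*n,.022] for a,b in ((0,-.006),(.135,-.006),(.135,.006),(0,.006))]
    px=proj(m,P); out=im.copy(); cv2.polylines(out,[np.round(px).astype(np.int32)],True,(0,255,0),1)
    if save: cv2.imwrite(save,out)
    return im,m,px
E
python3 - <<'E'
from log import *
log(); im,m,px=wrist_brush((.3906,.1363),1.2954,"pics/w3.png"); print(px)
E
```

```text
21.7 q [0.285  0.3866 1.7712 0.     0.9838 0.5577] p [0.423  0.2451 0.1243] g 0.597 0.0
[[ 0.2693  0.9631 -0.    ]
 [ 0.9631 -0.2693 -0.    ]
 [-0.     -0.     -1.    ]]
[[291.0293 357.8468]
 [292.5727 181.841 ]
 [273.5365 181.7995]
 [274.8879 357.8176]]
```

View pics/w3.png

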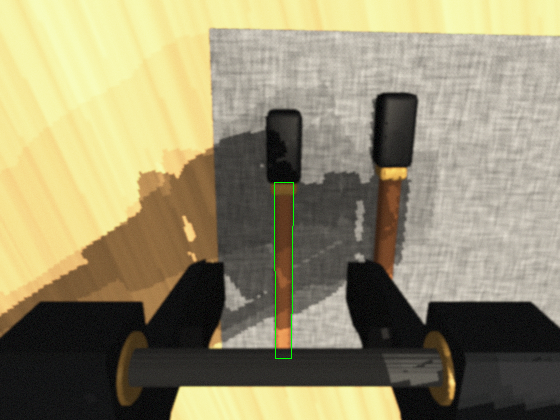

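The green predicted outline lies on the left brush's handle, (274,182) to (291,358), between the open fingers. I'll grasp it and check the carry path with IK.

play_rows:
  plan:
    - [[0,0,0,3,0,50,0.6],[0,0,0,3,0,90,0.6],[0,0,0,3,0,102,0.6],[0,0,0,3,0,102,0.6],[0,0,0,3,0,102,0],[0,0,0,3,0,102,0],[0,0,0,3,0,102,0],[0,0,0,3,0,102,0],[0,0,0,3,0,102,0],[0,0,0,3,0,102,0]]

```text
time: 23.0
eef_pos: [0.4238, 0.248, 0.0224]
tool_rot: [[0.269, 0.963, 0.0], [0.963, -0.269, 0.0], [0.0, 0.0, -1.0]]
contact_force: [-0.6, -0.6, 1.9]
grip_width: 0.136
gripper_force: 30.0
```

```bash
python3 - <<'E'
from log import *
from kin import *
o=log(); np.set_printoptions(precision=2,suppress=True)
R0=np.array(o["tool_rot"]); q=np.array(o["joints"]); p0=o["eef_pos"]
def path(wp):
    global q
    for p,th in wp:
        R=R0@Ro.from_rotvec([0,th,0]).as_matrix(); q2,e=ik(np.array(p),R,q); print(p,th,q2,round(e,4),"dq",abs(q2-q).max()); q=q2
path([((.423,.248,.12),0),((.423,.248,.24),0.1),((.425,.19,.28),.4),((.427,.13,.28),.7),((.43,.07,.28),1.0),((.432,.0,.28),1.3),((.434,-.065,.28),1.57)])
E
```

```text
23.0 q [ 0.2904  0.5669  1.828  -0.      0.7465  0.563 ] p [0.4238 0.248  0.0224] g 0.136 29.995982944965363
[[ 0.2692  0.9631  0.0001]
 [ 0.9631 -0.2692  0.    ]
 [ 0.      0.0001 -1.    ]]
(0.423, 0.248, 0.12) 0 [ 0.29  0.4   1.77 -0.    0.97  0.56] 0.0 dq 0.22825647027016782
(0.423, 0.248, 0.24) 0.1 [0.25 0.22 1.67 0.09 1.21 0.49] 0.0 dq 0.2321134509673456
(0.425, 0.19, 0.28) 0.4 [-0.03  0.06  1.79  0.41  1.22  0.11] 0.0 dq 0.3797728315921307
(0.427, 0.13, 0.28) 0.7 [-0.34  0.03  1.92  0.72  1.33 -0.3 ] 0.0 dq 0.4097396454908062
(0.43, 0.07, 0.28) 1.0 [-0.6   0.12  1.97  0.92  1.54 -0.61] 0.0 dq 0.30817660143767706
(0.432, 0.0, 0.28) 1.3 [-0.8   0.3   1.95  1.02  1.78 -0.81] 0.0 dq 0.24573269979340284
(0.434, -0.065, 0.28) 1.57 [-0.91  0.48  1.88  1.09  2.   -0.9 ] 0.0 dq 0.22013275109204056
```

play_rows:
  plan:
    - [[0,0,0,0,0,-55,0],[0,0,0,0,0,-110,0],[0,0.1,0,-10,3,-165,0],[0,0.25,0,-40,12,-215,0],[0,0.4,0,-75,23,-248,0],[0,0.55,0,-110,34,-248,0],[0,0.7,0,-150,46,-248,0],[0,0.85,0,-185,57,-248,0],[0,1.0,0,-220,68,-248,0],[0,1.15,0,-260,80,-248,0]]

```text
time: 24.25
eef_pos: [0.4306, -0.0255, 0.2706]
tool_rot: [[0.108, 0.963, 0.248], [0.39, -0.27, 0.88], [0.915, 0.002, -0.404]]
contact_force: [0.6, 0.4, -0.1]
grip_width: 0.131
gripper_force: 30.0
```

```bash
cat >> log.py <<'E'
def goto(t,phi=None,o=None):
    """shift/turn (tool axes, mm/rad) from now to TCP t, brush-up with tool pointing phi (deg) or tool down with x along phi"""
    from scipy.spatial.transform import Rotation as Ro
    o=o or get_obs(); R=np.array(o["tool_rot"]); print("shift",(R.T@(np.array(t)-o["eef_pos"]))*1000)
    if phi is not None:
        a=np.deg2rad(phi); z=np.array([np.cos(a),np.sin(a),0]); x=np.array([0,0,1.]); T=np.c_[x,np.cross(z,x),z]
        D=np.c_[z,np.cross([0,0,-1.],z),[0,0,-1.]]
        print("turn up",Ro.from_matrix(R.T@T).as_rotvec()," turn down",Ro.from_matrix(R.T@D).as_rotvec())
E
python3 - <<'E'
from log import *
o=log(); goto((.4319,-.0727,.265),74.5,o)
E
```

```text
24.25 q [-0.8184  0.2742  1.9072  0.9146  1.7273 -0.7834] p [ 0.4306 -0.0255  0.2706] g 0.131 29.99354839324951
[[ 0.1079  0.9627  0.248 ]
 [ 0.3897 -0.2704  0.8804]
 [ 0.9146  0.0016 -0.4043]]
shift [-23.3542  13.9718 -39.0046]
turn up [0.0036 0.4162 0.0009]  turn down [ 0.0033 -1.1545 -0.002 ]
```

play_rows:
  plan:
    - [[0,0.14,0,-8,5,-13,0],[0,0.28,0,-16,10,-26,0],[0.004,0.416,0,-23,14,-39,0],[0.004,0.416,0,-23,14,-39,0],[0.004,0.416,0,-23,14,-39,0],[0.004,0.416,0,-23,14,-39,0],[0.004,0.416,0,-23,14,-39,0],[0.004,0.416,0,-23,14,-39,0],[0.004,0.416,0,-23,14,-39,0],[0.004,0.416,0,-23,14,-39,0]]

```text
time: 25.5
eef_pos: [0.4322, -0.071, 0.2652]
tool_rot: [[0.002, 0.964, 0.266], [0.004, -0.266, 0.964], [1.0, -0.001, -0.005]]
contact_force: [-0.0, 0.0, -0.6]
grip_width: 0.134
gripper_force: 30.0
```

```bash
python3 - <<'E'
from log import *
o=log(); goto((.4319,-.0727,.15),74.5,o)
for n in ("scene","top","wrist"):
    m=camera_model(n); im=camera(n)
    p=o["eef_pos"]+.0085*np.array(o["tool_rot"])[:,2]; f=p-np.array(o["tool_rot"])[:,0]*.1166
    px=proj(m,[f,p,[.4342,-.0645,.101]]); print(n,px)
    if n=="scene":
        c=px[0].astype(int); cr=im[c[1]-90:c[1]+90,c[0]-110:c[0]+110].copy(); cv2.imwrite("pics/s4.png",cv2.resize(cr,None,fx=3,fy=3,interpolation=cv2.INTER_CUBIC)); print(c)
E
```

```text
25.5 q [-0.918   0.5139  1.8766  1.0611  1.9922 -0.9318] p [ 0.4322 -0.071   0.2652] g 0.134 29.993518888950348
[[ 0.0021  0.9641  0.2655]
 [ 0.0045 -0.2655  0.9641]
 [ 1.     -0.0008 -0.0049]]
shift [-115.2385    0.2755   -1.1534]
turn up [-0.0018  0.0049 -0.0008]  turn down [-0.0021 -1.5659  0.0008]
scene [[330.1825 151.0618]
 [334.5852 101.4159]
 [328.1835 169.3769]]
[330 151]
top [[261.4601 264.8106]
 [259.2139 268.4723]
 [262.6242 263.5323]]
wrist [[285.3633 490.0236]
 [285.4236 290.2169]
 [285.9951 553.2182]]
```

View pics/s4.png

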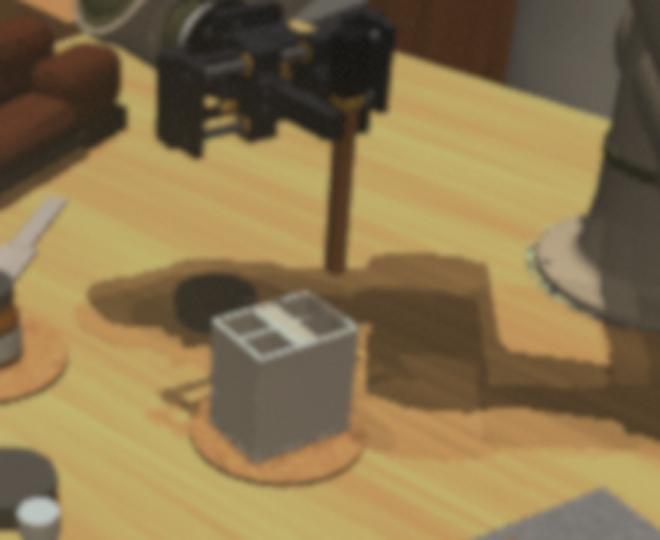

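The scene crop shows the brush hanging head-up in the gripper, its foot at crop (337,271), about 2 px right of the prediction. The cup rim corners are (213,325), (262,360), (355,327) and (307,292). I'll measure the hanging handle and the rim more precisely.

```bash
cat >> log.py <<'E'
def hang(o,h,ahead=.0085,phi=74.5):
    """hanging brush in the scene view: handle mask -> foot (tool-frame plane y=0)"""
    m=camera_model("scene"); im=camera("scene"); R=np.array(o["tool_rot"]); p=np.array(o["eef_pos"])
    hsv=cv2.cvtColor(im,cv2.COLOR_BGR2HSV); H,S,V=[hsv[...,i].astype(int) for i in range(3)]
    f=p+ahead*R[:,2]-h*R[:,0]; e=proj(m,[f,p+ahead*R[:,2]])
    mask=(H<=14)&(S>90)&(V>20)&(V<130); yy,xx=np.mgrid[:420,:560]
    mask&=(abs(xx-np.interp(yy,[e[1,1],e[0,1]],[e[1,0],e[0,0]]))<9)&(yy>e[1,1]+3)&(yy<e[0,1]+10)
    b=max(blobs(mask,20),key=cv2.contourArea); q=b[:,0].astype(np.float32)
    ys=np.arange(q[:,1].min()+3,q[:,1].max()-3); mid=[(q[abs(q[:,1]-y)<.6][:,0].min()+q[abs(q[:,1]-y)<.6][:,0].max())/2 for y in ys]
    k=np.polyfit(ys,mid,1); yb=q[:,1].max()
    print("rows",ys[0],yb,"expected foot",e[0],"meas x at foot row",np.polyval(k,e[0,1]),"slope",k[0],"exp slope",(e[1,0]-e[0,0])/(e[1,1]-e[0,1]))
    for t,y in (("foot",e[0,1]),("mid",e[0,1]*.6+e[1,1]*.4)):
        d=m["attitude"]@np.linalg.inv(m["K"])@[np.polyval(k,y),y,1]; n=R[:,1]; s=((p-m["origin"])@n)/(d@n); w=m["origin"]+s*d
        print(t,"tool xyz mm",(R.T@(w-p))*1000,"world",w)
    return im,m
E
python3 - <<'E'
from log import *
o=get_obs(); im,m=hang(o,.1166)
hsv=cv2.cvtColor(im,cv2.COLOR_BGR2HSV); S,V=hsv[...,1].astype(int),hsv[...,2].astype(int)
c=np.array([.4546,-.0862]); ex=np.array([.267,.964]); ey=np.array([-.964,.267])
print("rim pred",proj(m,[np.r_[c+a*ex*.033+b*ey*.045,.101] for a,b in((1,1),(1,-1),(-1,-1),(-1,1))]))
print("rim seen (crop view)",[(220+x/3,61+y/3) for x,y in((355,327),(262,360),(213,325),(307,292))])
E
```

```text
rows 108.0 151.0 expected foot [330.1778 151.0675] meas x at foot row 331.32469412595105 slope -0.06153846153846082 exp slope -0.08853996072778482
foot tool xyz mm [-114.6534   -0.       12.4906] world [ 0.4352 -0.0595  0.1505]
mid tool xyz mm [-67.1469   0.      10.5711] world [ 0.4348 -0.0611  0.198 ]
rim pred [[339.808  170.6347]
 [306.6297 181.4277]
 [290.4195 167.8003]
 [322.7873 157.9249]]
rim seen (crop view) [(338.3333333333333, 170.0), (307.3333333333333, 181.0), (291.0, 169.33333333333331), (322.3333333333333, 158.33333333333331)]
```

play_rows:
  plan:
    - [[0,0,0,0,0,-4.7,0],[0,0,0,0,0,-4.7,0],[0,0,0,-15,0,-4.7,0],[0,0,0,-30,0,-4.7,0],[0,0,0,-42,0,-4.7,0],[0,0,0,-50,0,-4.7,0],[0,0,0,-58,0,-4.7,0],[0,0,0,-66,0,-4.7,0],[0,0,0,-75,0,-4.7,0],[0,0,0,-75,0,-4.7,0]]

```text
time: 26.95
eef_pos: [0.4308, -0.0759, 0.1898]
tool_rot: [[0.003, 0.964, 0.266], [0.004, -0.266, 0.964], [1.0, -0.002, -0.004]]
contact_force: [-0.1, -0.6, -0.2]
grip_width: 0.128
gripper_force: 30.0
```

```bash
python3 - <<'E'
from log import *
o=log(); print(o["contact_force"]); im=camera("scene"); cv2.imwrite("pics/s5.png",cv2.resize(im[50:230,240:400],None,fx=3,fy=3,interpolation=cv2.INTER_CUBIC))
E
```

```text
26.95 q [-0.9269  0.6745  1.8838  0.9957  1.9106 -1.0888] p [ 0.4308 -0.0759  0.1898] g 0.128 29.99339461326599
[[ 0.0027  0.9641  0.2656]
 [ 0.0037 -0.2656  0.9641]
 [ 1.     -0.0016 -0.0042]]
[-0.1282 -0.6066 -0.1916]
```

View pics/s5.png

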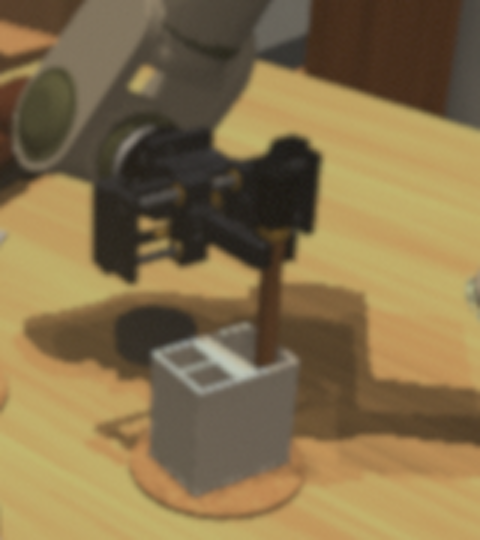

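The crop shows the handle inside the cup's right-hand cell at (268,355), clear of the walls, and the force reading is about zero. I'll lower it further and release.

play_rows:
  plan:
    - [[0,0,0,-12,0,0,0],[0,0,0,-24,0,0,0],[0,0,0,-34,0,0,0],[0,0,0,-40,0,0,0],[0,0,0,-40,0,0,0],[0,0,0,-40,0,0,0.2],[0,0,0,-40,0,0,0.28],[0,0,0,-40,0,0,0.35],[0,0,0,-40,0,0,0.35],[0,0,0,-40,0,0,0.35]]

```text
time: 28.25
eef_pos: [0.4307, -0.0761, 0.1503]
tool_rot: [[0.002, 0.964, 0.265], [0.004, -0.265, 0.964], [1.0, -0.001, -0.005]]
contact_force: [0.2, -0.1, -1.2]
grip_width: 0.35
gripper_force: 0.2
```

play_rows:
  plan:
    - [[0,0,0,0,0,-20,0.35],[0,0,0,0,0,-50,0.35],[0,0,0,0,0,-90,0.4],[0,0,0,20,0,-120,0.5],[0,0,0,70,0,-120,0.6],[0,-0.15,0,120,0,-120,0.6],[0,-0.33,0,140,0,-120,0.6],[0,-0.51,0,140,0,-120,0.6],[0,-0.69,0,140,0,-120,0.6],[0,-0.87,0,140,0,-120,0.6]]

```text
time: 29.5
eef_pos: [0.3986, -0.1926, 0.2914]
tool_rot: [[0.207, 0.964, 0.17], [0.744, -0.267, 0.613], [0.636, -0.001, -0.772]]
contact_force: [0.7, 0.2, 0.2]
grip_width: 0.602
gripper_force: 0.0
```

```bash
python3 - <<'E'
from log import *
o=log(); im=camera("scene"); cv2.imwrite("pics/s6.png",im)
g,(imt,m,hsv)=locate_top(False); print(g)
for b in find_brushes(imt,m): print(b)
cv2.imwrite("pics/t6.png",imt)
goto((.4916,.2384,.2),75.5,o)
E
```

```text
29.5 q [-0.9882  0.2518  1.6245  0.507   1.7385 -0.754 ] p [ 0.3986 -0.1926  0.2914] g 0.602 0.0
[[ 0.2067  0.9636  0.1696]
 [ 0.7436 -0.2674  0.6128]
 [ 0.6358 -0.0005 -0.7718]]
{'cup': ((454.6124572753906, -86.16325378417969), (65.56871032714844, 90.50615692138672), 74.50176239013672)}
{'foot': array([462.5567, 126.1184]), 'end': array([494.9086, 251.4284]), 'yaw': np.float32(1.318139), 'size': (129.4303741455078, 11.812870025634766)}
{'foot': array([622.0024,  91.4841]), 'end': array([643.6748, 216.8552]), 'yaw': np.float32(1.3996224), 'size': (127.22640991210938, 11.784778594970703)}
shift [281.6392 -25.5434 350.4613]
turn up [ 0.0162  0.8817 -0.0083]  turn down [ 0.0056 -0.6891 -0.0171]
```

View pics/s6.png

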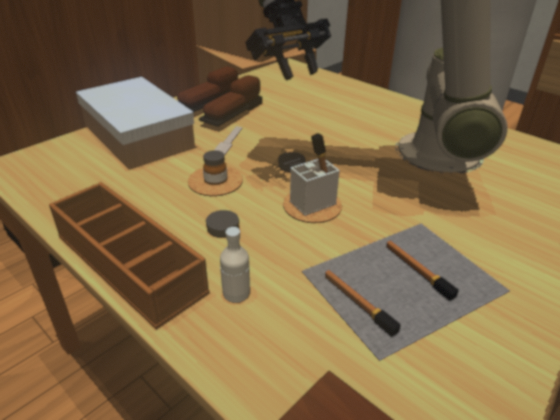

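The scene view shows brush 1 standing in the cup with its head at (318,143), leaning a little. Two brushes remain on the mat. I'll measure the head position from above.

```bash
cat >> log.py <<'E'
def heads(im=None):
    """heads of brushes standing in the cup, top view, cup-frame mm (at z=.19 top of head)"""
    m=camera_model("top"); im=camera("top") if im is None else im
    mask=(im.max(2)<34); yy,xx=np.mgrid[:420,:560]; c=proj(m,[[.4546,-.0862,.15]])[0]
    mask&=np.hypot(xx-c[0],yy-c[1])<45
    for b in blobs(mask,12):
        (x,y),(w,h),a=cv2.minAreaRect((ray(m,b[:,0],.19)*1000).astype(np.float32)); d=np.array([x-454.6,y+86.2])
        print("head cup xy",d@[.267,.964],d@[-.964,.267],"size",w,h,a,"area",cv2.contourArea(b),"px",b[:,0].mean(0))
if __name__!="__main__": pass
E
python3 - <<'E'
from log import *
im=cv2.imread("pics/t6.png"); heads(im)
r=im[225:285,245:305].max(2); print(r[::3,::3])
E
```

```text
head cup xy 3.5376242004394496 1.121086697387718 size 23.17905044555664 27.058380126953125 70.32587432861328 area 112.5 px [269.8649 256.1622]
[[145 145 146 145 145 146 148 148 122 124 144 149 148 145 145 144 145 146
  146 145]
 [146 146 145 146 146 146 147 146 146 135 147 146 148 128 145 145 145 145
  146 146]
 [145 145 145 125 148 146 148 147 147 147 147 145 146 147 142 142 144 145
  145 145]
 [146 146 125 147 143 145 174 166 156 130 136 146 147 147 147 146 143 146
  146 145]
 [146 146 147 146 146 142 132 107 106  93 118 165 154 122 147 145 140 146
  145 145]
 [145 134 147 138 147 144  57 168 173 175 177 145 100  99 104 124 147 123
  145 145]
 [146 146 146 147 147 142  91 173 173 174 168 167 173 176  49 141 146 147
  146 146]
 [124 146 147 146 147 172  89 177 174 165 111 175 173 177 151 147 146 147
  144 146]
 [124 146 147 147 148 141 178 152  62 108  95 175 174 172 178 145 146 146
  144 145]
 [143 147 146 147 142 169 174  36  15  11   7 143  83  61  90 146 146 145
  112 146]
 [146 146 146 137 125 173 182   3  23  19   7 169 173 158 142 146 146 146
  145 146]
 [140 146 145 146 173 105  58   4  20  18  15 166 173 161 148 147 146 147
  140 146]
 [147 147 146 147 109  50  39   6   1   0 108 165 120 180 147 146 146 147
  146 145]
 [145 146 136 149  60  44  43  54 178 149 175 172  95  95 146 146 147 109
  145 145]
 [145 136 125 138  39  58  70 172 167 173 174 175  39 141 146 146 147 146
  145 145]
 [145 145 138 132 165 154  27  31  80 113 168 180 151 136 146 146 131 146
  147 146]
 [145 145 145 145 145 147 139 140 166 155  28  35 179 147 146 146 145 146
  145 146]
 [145 145 145 145 145 143 147 147 146 145 134 140 126 141 146 146 145 144
  145 145]
 [146 145 145 145 145 145 144 127 138 143 145 146 145 146 145 145 144 145
  146 145]
 [145 146 145 145 145 145 144 145 145 146 145 145 145 145 145 145 145 146
  144 145]]
```

play_rows:
  plan:
    - [[0,-0.12,0,35,-3,44,0.6],[0,-0.24,0,70,-6,88,0.6],[0,-0.36,0,106,-10,131,0.6],[0,-0.48,0,141,-13,175,0.6],[0,-0.6,-0.01,176,-16,219,0.6],[0.006,-0.69,-0.017,211,-19,263,0.6],[0.006,-0.69,-0.017,220,-22,315,0.6],[0.006,-0.69,-0.017,228,-24,365,0.6],[0.006,-0.69,-0.017,231,-25.5,412,0.6],[0.006,-0.69,-0.017,231,-25.5,412,0.6]]

```text
time: 30.85
eef_pos: [0.4902, 0.2412, 0.119]
tool_rot: [[0.249, 0.969, -0.009], [0.969, -0.248, 0.005], [0.003, -0.01, -1.0]]
contact_force: [-0.5, 0.3, 0.9]
grip_width: 0.602
gripper_force: 0.0
```

```bash
cat >> log.py <<'E'
def near_handle(foot,yaw):
    """wrist view: orange handle under the gripper -> lateral offset & yaw error in tool frame"""
    o=get_obs(); m=camera_model("wrist"); im=camera("wrist"); R=np.array(o["tool_rot"]); p=np.array(o["eef_pos"])
    hsv=cv2.cvtColor(im,cv2.COLOR_BGR2HSV); H,S,V=[hsv[...,i].astype(int) for i in range(3)]
    u=np.array([np.cos(yaw),np.sin(yaw)]); e=proj(m,[np.r_[np.array(foot)+a*u,.022] for a in (0,.135)]); print("exp px",e)
    yy,xx=np.mgrid[:420,:560]
    mask=(H<=18)&(S>110)&(yy>e[1,1]-25)&(yy<340)&(abs(xx-np.interp(yy,[e[1,1],e[0,1]],[e[1,0],e[0,0]]))<35)
    b=max(blobs(mask,100),key=cv2.contourArea)[:,0]; w=ray(m,b,.02); (cx,cy),s,a=cv2.minAreaRect((w*1000).astype(np.float32))
    vx,vy,x0,y0=cv2.fitLine((w*1000).astype(np.float32),cv2.DIST_L2,0,.01,.01).ravel(); 
    if vy<0: vx,vy=-vx,-vy
    t=(w*1000-[x0,y0])@[vx,vy]; top=np.array([x0,y0])+np.array([vx,vy])*t.max()
    print("line pt",cx,cy,"yaw",np.arctan2(vy,vx),"size",s,"handle head-end",top)
    n=np.array([-vy,vx]); print("lateral offset of TCP from line mm",(p[:2]*1000-[cx,cy])@n,"along from head-end",(top-p[:2]*1000)@[vx,vy]); return im
E
python3 - <<'E'
from log import *
o=log(); near_handle((.4626,.1261),1.3181); goto((.4917,.2389,.0225),75.52,o)
E
```

```text
30.85 q [0.2398 0.5055 1.5978 0.008  1.0457 0.487 ] p [0.4902 0.2412 0.119 ] g 0.602 0.0
[[ 0.2485  0.9686 -0.0089]
 [ 0.9686 -0.2485  0.0049]
 [ 0.0026 -0.0098 -0.9999]]
exp px [[289.3512 368.929 ]
 [290.3651 192.0165]]
line pt 482.74713134765625 203.3675994873047 yaw 1.3150079 size (110.60218811035156, 16.383737564086914) handle head-end [496.427  256.9382]
lateral offset of TCP from line mm 2.353034473294088 along from head-end 16.765626493811446
shift [-2.1381  2.9639 96.4872]
turn up [-0.0089  1.5682 -0.0065]  turn down [-0.0098 -0.0026  0.0016]
```

play_rows:
  plan:
    - [[-0.01,0,0,-1,2,40,0.6],[-0.01,0,0,-1,2,80,0.6],[-0.01,0,0,-1,2,96,0.6],[-0.01,0,0,-1,2,96,0.6],[-0.01,0,0,-1,2,96,0],[-0.01,0,0,-1,2,96,0],[-0.01,0,0,-1,2,96,0],[-0.01,0,0,-1,2,96,0],[-0.01,0,0,-1,2,96,0],[-0.01,0,0,-1,2,96,0]]

```text
time: 32.15
eef_pos: [0.4934, 0.2404, 0.027]
tool_rot: [[0.248, 0.969, 0.011], [0.969, -0.248, 0.004], [0.006, 0.009, -1.0]]
contact_force: [-0.4, 0.6, 1.7]
grip_width: 0.135
gripper_force: 30.0
```

```bash
python3 - <<'E'
from log import *
o=log(); ex=np.array([.267,.964]); ey=np.array([-.964,.267]); c=np.array([.4546,-.0862])
t=c-.0155*ex-.0255*ey-.0115*ex; print(t, "h",(o["eef_pos"][:2]-[.4626,.1261])@[.25,.968])
goto(np.r_[t,.27],74.5,o)
E
```

```text
32.15 q [0.2395 0.6447 1.6567 0.0013 0.829  0.4897] p [0.4934 0.2404 0.027 ] g 0.135 29.991377592086792
[[ 0.2484  0.9686  0.0107]
 [ 0.9686 -0.2484  0.0036]
 [ 0.0061  0.0095 -0.9999]]
[ 0.472 -0.119] h 0.11838075085020264
shift [-352.0402   70.8186 -244.5412]
turn up [-0.0079  1.5645  0.0227]  turn down [ 0.0094 -0.0062  0.0195]
```

play_rows:
  plan:
    - [[0,0,0,0,0,-55,0],[0,0,0,0,0,-110,0],[0,0.1,0,-20,4,-165,0],[0,0.25,0,-60,12,-215,0],[0,0.4,0,-100,20,-245,0],[0,0.55,0,-145,29,-245,0],[0,0.7,0,-190,38,-245,0],[0,0.85,0,-235,47,-245,0],[-0.005,1.0,0.01,-280,56,-245,0],[-0.005,1.15,0.015,-320,64,-245,0]]

```text
time: 33.4
eef_pos: [0.473, -0.0884, 0.2706]
tool_rot: [[0.099, 0.964, 0.245], [0.386, -0.264, 0.884], [0.917, 0.007, -0.399]]
contact_force: [1.0, 0.2, 0.5]
grip_width: 0.134
gripper_force: 30.0
```

```bash
python3 - <<'E'
from log import *
o=log(); goto((.4715,-.1210,.27),74.5,o)
E
```

```text
33.4 q [-0.8428  0.4138  1.7053  0.9101  1.7887 -0.7528] p [ 0.473  -0.0884  0.2706] g 0.134 29.981045722961426
[[ 0.0994  0.9644  0.2449]
 [ 0.3861 -0.2642  0.8838]
 [ 0.9171  0.0067 -0.3986]]
shift [-13.3319   7.2006 -28.9422]
turn up [-0.0017  0.41    0.0072]  turn down [ 0.0041 -1.1608  0.0067]
```

play_rows:
  plan:
    - [[0,0.14,0,-4,2,-9,0],[0,0.28,0,-8,5,-18,0],[0,0.41,0.007,-13,7,-29,0],[0,0.41,0.007,-13,7,-29,0],[0,0.41,0.007,-13,7,-29,0],[0,0.41,0.007,-13,7,-29,0],[0,0.41,0.007,-13,7,-29,0],[0,0.41,0.007,-13,7,-29,0],[0,0.41,0.007,-13,7,-29,0],[0,0.41,0.007,-13,7,-29,0]]

```text
time: 34.65
eef_pos: [0.4717, -0.1188, 0.2703]
tool_rot: [[0.002, 0.965, 0.264], [0.004, -0.264, 0.965], [1.0, -0.001, -0.005]]
contact_force: [0.2, 0.1, 0.9]
grip_width: 0.133
gripper_force: 30.0
```

```bash
python3 - <<'E'
from log import *
o=log(); hang(o,.1184,.013)
ex=np.array([.267,.964]); ey=np.array([-.964,.267]); c=np.array([.4546,-.0862]); cell=c-.0155*ex-.0255*ey
R=np.array(o["tool_rot"]);print("cell in tool",(R.T@(np.r_[cell,o["eef_pos"][2]]-o["eef_pos"]))*1000,cell); goto((.4715,-.121,.15),74.5,o)
heads()
E
```

```text
34.65 q [-0.913   0.602   1.6897  1.1054  2.0365 -0.8335] p [ 0.4717 -0.1188  0.2703] g 0.133 29.984126687049866
[[ 0.0025  0.9646  0.2638]
 [ 0.0043 -0.2638  0.9646]
 [ 1.     -0.0012 -0.0048]]
rows 105.0 127.0 expected foot [303.2289 149.395 ] meas x at foot row 304.5800962974192 slope -0.019298245614035727 exp slope -0.0503280593999683
foot tool xyz mm [-115.9192    0.       18.1311] world [ 0.4762 -0.1019  0.1543]
mid tool xyz mm [-67.9096  -0.      15.6727] world [ 0.4757 -0.104   0.2023]
cell in tool [ 0.0551  0.3335 11.386 ] [ 0.475 -0.108]
shift [-120.2841    0.5076   -1.558 ]
turn up [-0.0035  0.0048 -0.0012]  turn down [-0.0037 -1.566   0.0018]
head cup xy -84.56865500488281 0.06086457519533497 size 15.832155227661133 34.36717224121094 72.40740966796875 area 71.5 px [311.2927 266.3415]
head cup xy -14.876483190917972 -16.830289736938454 size 44.514862060546875 77.9957046508789 6.562469482421875 area 272.5 px [282.2696 252.5391]
```

play_rows:
  plan:
    - [[0,0,0,0,0,-5.8,0],[0,0,0,0,0,-5.8,0],[0,0,0,-15,0,-5.8,0],[0,0,0,-30,0,-5.8,0],[0,0,0,-42,0,-5.8,0],[0,0,0,-50,0,-5.8,0],[0,0,0,-58,0,-5.8,0],[0,0,0,-66,0,-5.8,0],[0,0,0,-75,0,-5.8,0],[0,0,0,-80,0,-5.8,0]]

```text
time: 36.0
eef_pos: [0.47, -0.1247, 0.1898]
tool_rot: [[0.003, 0.965, 0.264], [0.004, -0.264, 0.965], [1.0, -0.002, -0.004]]
contact_force: [0.5, -1.0, -0.1]
grip_width: 0.132
gripper_force: 30.0
```

```bash
python3 - <<'E'
from log import *
o=log(); print(o["contact_force"]); im=camera("scene"); cv2.imwrite("pics/s7.png",cv2.resize(im[50:230,240:400],None,fx=3,fy=3,interpolation=cv2.INTER_CUBIC))
E
```

```text
36.0 q [-0.9226  0.7529  1.696   1.0338  1.967  -0.9884] p [ 0.47   -0.1247  0.1898] g 0.132 29.984170496463776
[[ 0.0027  0.9646  0.2638]
 [ 0.0038 -0.2638  0.9646]
 [ 1.     -0.0016 -0.0044]]
[ 0.5003 -1.0164 -0.1073]
```

View pics/s7.png

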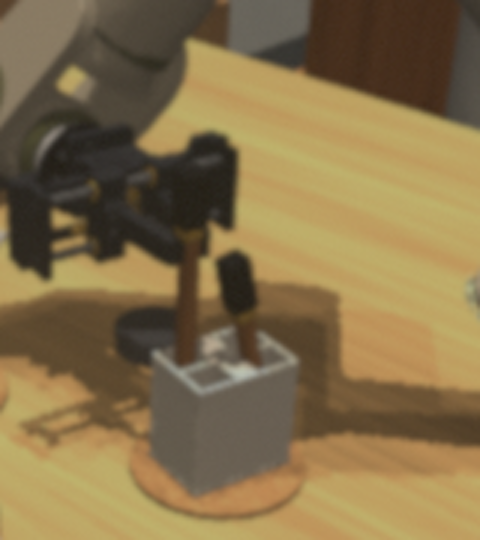

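The crop shows brush B's handle entering the near-right cell at (187,360). Brush A leans inward with its head at (238,283), clear of the gripper. I'll lower B, roll its head outward and release it.

play_rows:
  plan:
    - [[0,0,0,-15,0,0,0],[0,0,0,-28,0,0,0],[0,0,0,-38,0,0,0],[0,0,0.05,-38,4,0,0],[0,0,0.1,-38,7,0,0],[0,0,0.1,-38,7,0,0],[0,0,0.1,-38,7,0,0.2],[0,0,0.1,-38,7,0,0.28],[0,0,0.1,-38,7,0,0.35],[0,0,0.1,-38,7,0,0.35]]

```text
time: 37.3
eef_pos: [0.4766, -0.1268, 0.1523]
tool_rot: [[0.099, 0.96, 0.264], [-0.022, -0.263, 0.965], [0.995, -0.101, -0.005]]
contact_force: [-0.3, -0.4, -0.8]
grip_width: 0.355
gripper_force: 0.3
```

play_rows:
  plan:
    - [[0,0,0,0,0,-20,0.35],[0,0,0,0,0,-50,0.35],[0,0,0,0,0,-90,0.4],[0,0,0,20,0,-120,0.5],[0,0,0,70,0,-120,0.6],[0,-0.15,0,120,0,-120,0.6],[0,-0.33,0,140,0,-120,0.6],[0,-0.51,0,140,0,-120,0.6],[0,-0.69,0,140,0,-120,0.6],[0,-0.87,0,140,0,-120,0.6]]

```text
time: 38.55
eef_pos: [0.4582, -0.2472, 0.2927]
tool_rot: [[0.267, 0.959, 0.094], [0.727, -0.265, 0.634], [0.633, -0.101, -0.768]]
contact_force: [0.4, -0.1, -1.1]
grip_width: 0.598
gripper_force: 0.0
```

```bash
python3 - <<'E'
from log import *
o=log(); 
g,(imt,m,hsv)=locate_top(False); print(g)
heads(imt)
for b in find_brushes(imt,m): print(b)
e=proj(m,[[.547,-.330,.076]])[0]; b=big((hsv[...,2]<62)&(hsv[...,1]<60),e)[:,0]; print(cv2.minEnclosingCircle((ray(m,b,.076)*1000).astype(np.float32)))
cv2.imwrite("pics/t8.png",cv2.resize(imt[200:310,210:340],None,fx=4,fy=4,interpolation=cv2.INTER_CUBIC))
goto((.6418,.206,.2),80.2,o); goto((.6418,.206,.12),80.2,o)
E
```

```text
38.55 q [-0.933   0.4637  1.3246  0.4911  1.8511 -0.6112] p [ 0.4582 -0.2472  0.2927] g 0.598 0.0
[[ 0.2671  0.959   0.0944]
 [ 0.7268 -0.2648  0.6338]
 [ 0.6328 -0.1007 -0.7677]]
{'cup': ((454.65008544921875, -85.88667297363281), (65.20484161376953, 90.41414642333984), 74.64437866210938)}
head cup xy 3.8750294738769497 1.095944119262718 size 21.217960357666016 27.029035568237305 70.43828582763672 area 105.0 px [269.5278 256.0278]
head cup xy -21.62957501831055 -37.88008653564451 size 37.88616943359375 20.984533309936523 88.79142761230469 area 105.0 px [286.44 242.  ]
{'foot': array([621.8969,  91.4973]), 'end': array([643.7008, 216.8496]), 'yaw': np.float32(1.3985778), 'size': (127.22640991210938, 11.864432334899902)}
((441.56915283203125, -367.7218933105469), 136.95594787597656)
shift [319.7485  65.3919 375.7598]
turn up [ 0.0474  0.875  -0.1374]  turn down [-0.0629 -0.6932 -0.1291]
shift [269.1231  73.445  437.1782]
turn up [ 0.0474  0.875  -0.1374]  turn down [-0.0629 -0.6932 -0.1291]
```

View pics/t8.png

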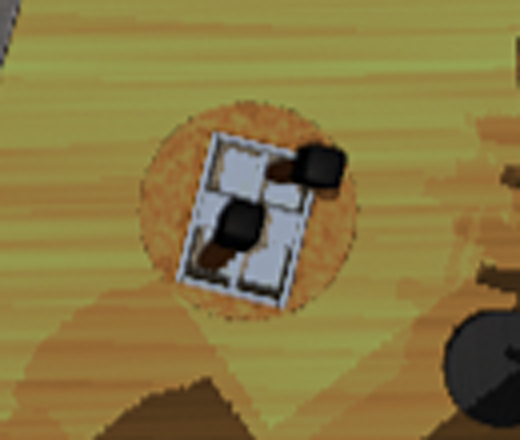

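The top crop shows brush A's head at (240,222) leaning inward and brush B's head at (322,167) leaning outward over its cell. The near-left cell (265,265) is clear, so brush C goes there.

play_rows:
  plan:
    - [[-0.007,-0.08,-0.015,36,7,42,0.6],[-0.014,-0.16,-0.03,71,15,84,0.6],[-0.021,-0.24,-0.045,107,22,125,0.6],[-0.028,-0.32,-0.06,142,29,167,0.6],[-0.035,-0.4,-0.075,178,36,209,0.6],[-0.042,-0.48,-0.09,213,44,251,0.6],[-0.05,-0.56,-0.105,249,51,292,0.6],[-0.057,-0.63,-0.12,284,58,334,0.6],[-0.063,-0.693,-0.129,320,65,376,0.6],[-0.063,-0.693,-0.129,320,65,376,0.6]]

```text
time: 39.85
eef_pos: [0.6414, 0.2117, 0.1997]
tool_rot: [[0.166, 0.986, -0.004], [0.986, -0.166, 0.007], [0.006, -0.005, -1.0]]
contact_force: [0.2, 0.1, -0.8]
grip_width: 0.597
gripper_force: 0.0
```

```bash
python3 - <<'E'
from log import *
o=log(); goto((.6419,.2063,.10),80.13,o)
g,(imt,m,hsv)=locate_top(False); V,S=hsv[...,2],hsv[...,1]
e=proj(m,[[.547,-.330,.076]])[0]; bs=blobs((V<62)&(S<60),60); 
for b in bs:
    (x,y),r=cv2.minEnclosingCircle((ray(m,b[:,0],.076)*1000).astype(np.float32))
    if np.hypot(x-547,y+330)<60: print("jar",x,y,r)
E
```

```text
39.85 q [0.1431 0.6952 1.051  0.0078 1.3985 0.3087] p [0.6414 0.2117 0.1997] g 0.597 0.0
[[ 0.1662  0.9861 -0.0041]
 [ 0.9861 -0.1662  0.0072]
 [ 0.0064 -0.0053 -1.    ]]
shift [-5.8819  1.9361 99.6901]
turn up [-0.0083  1.5644 -0.    ]  turn down [-0.0053 -0.0064  0.0053]
jar 546.6981811523438 -330.13677978515625 25.883302688598633
```

play_rows:
  plan:
    - [[0,0,0,0,0,40,0.6],[0,0,0,0,0,80,0.6],[0,0,0,0,0,100,0.6],[0,0,0,0,0,100,0.6],[0,0,0,0,0,100,0.6],[0,0,0,0,0,100,0.6],[0,0,0,0,0,100,0.6],[0,0,0,0,0,100,0.6],[0,0,0,0,0,100,0.6],[0,0,0,0,0,100,0.6]]

```text
time: 41.15
eef_pos: [0.6418, 0.2095, 0.1026]
tool_rot: [[0.169, 0.986, 0.001], [0.986, -0.169, 0.007], [0.007, 0.0, -1.0]]
contact_force: [-0.1, 0.4, 0.3]
grip_width: 0.596
gripper_force: 0.0
```

```bash
python3 - <<'E'
from log import *
o=log(); goto((.6419,.2063,.0225),80.13,o); near_handle((.6219,.0915),1.3986)
E
```

```text
41.15 q [0.1402 0.7777 1.1642 0.007  1.1973 0.3076] p [0.6418 0.2095 0.1026] g 0.596 0.0
[[ 0.1691  0.9856  0.0014]
 [ 0.9856 -0.1691  0.0067]
 [ 0.0069  0.0002 -1.    ]]
shift [-3.729   0.6425 80.1084]
turn up [-0.0017  1.5639  0.002 ]  turn down [ 0.0002 -0.0069  0.0023]
exp px [[286.0619 388.4647]
 [286.6732 202.5675]]
line pt 637.5271606445312 176.09368896484375 yaw 1.39935 size (93.7015609741211, 16.59918212890625) handle head-end [645.6995 222.2343]
lateral offset of TCP from line mm 1.5082234667626062 along from head-end 13.171327033497233
```

play_rows:
  plan:
    - [[0,-0.007,0,-4,1,40,0.6],[0,-0.007,0,-4,1,70,0.6],[0,-0.007,0,-4,1,80,0.6],[0,-0.007,0,-4,1,80,0.6],[0,-0.007,0,-4,1,80,0],[0,-0.007,0,-4,1,80,0],[0,-0.007,0,-4,1,80,0],[0,-0.007,0,-4,1,80,0],[0,-0.007,0,-4,1,80,0],[0,-0.007,0,-4,1,80,0]]

```text
time: 42.45
eef_pos: [0.6423, 0.206, 0.0227]
tool_rot: [[0.169, 0.986, 0.0], [0.986, -0.169, -0.0], [-0.0, 0.0, -1.0]]
contact_force: [-0.1, -0.3, 0.5]
grip_width: 0.134
gripper_force: 30.0
```

```bash
python3 - <<'E'
from log import *
from kin import *
np.set_printoptions(precision=3,suppress=True)
o=log(); ex=np.array([.267,.964]); ey=np.array([-.964,.267]); c=np.array([.4546,-.0862])
cell=c-.0155*ex+.0255*ey; t=cell-.0125*ex; print(cell,t,"h",(o["eef_pos"][:2]-[.6219,.0915])@[.1714,.9852])
goto(np.r_[t,.27],74.5,o)
q=np.array(o["joints"]); R0=np.array(o["tool_rot"])
for s in np.linspace(0,1,7):
    p=np.r_[np.array([.642,.206])*(1-s)+t*s,.27]; q2,e=ik(p,R0@Ro.from_rotvec([0,1.57*s,0]).as_matrix(),q); print(q2,round(e,4)); q=q2
E
```

```text
42.45 q [ 0.137  0.875  1.208 -0.     1.058  0.307] p [0.642 0.206 0.023] g 0.134 29.9989852309227
[[ 0.169  0.986  0.   ]
 [ 0.986 -0.169 -0.   ]
 [-0.     0.    -1.   ]]
[ 0.426 -0.094] [ 0.423 -0.106] h 0.11626785204486226
shift [-345.044 -163.654 -247.285]
turn up [-0.079  1.569  0.079]  turn down [0.    0.    0.101]
[ 0.137  0.656  0.939 -0.     1.547  0.307] 0.0
[-0.036  0.483  1.235  0.263  1.394  0.091] 0.0
[-0.235  0.379  1.449  0.533  1.38  -0.186] 0.0
[-0.444  0.343  1.601  0.751  1.49  -0.453] 0.0
[-0.641  0.371  1.699  0.888  1.676 -0.666] 0.0
[-0.81   0.451  1.752  0.953  1.888 -0.822] 0.0
[-0.947  0.563  1.769  0.974  2.103 -0.929] 0.0
```

play_rows:
  plan:
    - [[0,0,0,0,0,-58,0],[0,0,0,0,0,-116,0],[0,0.08,0,0,0,-174,0],[0,0.22,0,-25,-12,-225,0],[0,0.37,0,-65,-31,-270,0],[-0.01,0.52,0.01,-105,-50,-300,0],[-0.02,0.67,0.02,-145,-69,-307,0],[-0.03,0.82,0.03,-190,-90,-307,0],[-0.04,0.97,0.04,-235,-111,-307,0],[-0.05,1.12,0.05,-280,-133,-307,0]]

```text
time: 43.7
eef_pos: [0.4626, -0.0488, 0.3301]
tool_rot: [[0.086, 0.972, 0.219], [0.423, -0.235, 0.875], [0.902, 0.017, -0.431]]
contact_force: [0.6, -0.1, -1.0]
grip_width: 0.132
gripper_force: 30.0
```

```bash
python3 - <<'E'
from log import *
o=log(); goto((.4226,-.1062,.32),74.5,o)
E
```

```text
43.7 q [-0.7903  0.275   1.7057  0.9248  1.8313 -0.643 ] p [ 0.4626 -0.0488  0.3301] g 0.132 29.998144805431366
[[ 0.0861  0.9719  0.2189]
 [ 0.4225 -0.2346  0.8755]
 [ 0.9022  0.0171 -0.4309]]
shift [-36.8014 -25.5897 -54.7172]
turn up [-0.0293  0.4452  0.0243]  turn down [-0.0037 -1.1254  0.0397]
```

play_rows:
  plan:
    - [[0,0.14,0.01,-9,-6,-14,0],[-0.01,0.28,0.015,-18,-12,-27,0],[-0.02,0.38,0.02,-27,-18,-40,0],[-0.029,0.445,0.024,-37,-26,-55,0],[-0.029,0.445,0.024,-37,-26,-55,0],[-0.029,0.445,0.024,-37,-26,-55,0],[-0.029,0.445,0.024,-37,-26,-55,0],[-0.029,0.445,0.024,-37,-26,-55,0],[-0.029,0.445,0.024,-37,-26,-55,0],[-0.029,0.445,0.024,-37,-26,-55,0]]

```text
time: 44.95
eef_pos: [0.4233, -0.1052, 0.3199]
tool_rot: [[0.003, 0.964, 0.265], [0.004, -0.265, 0.964], [1.0, -0.001, -0.005]]
contact_force: [-0.5, 0.2, -1.2]
grip_width: 0.132
gripper_force: 30.0
```

```bash
python3 - <<'E'
from log import *
o=log(); hang(o,.1163,.0085)
R=np.array(o["tool_rot"]);cell=np.array([.42588,-.0943]);print("cell in tool",(R.T@(np.r_[cell,o["eef_pos"][2]]-o["eef_pos"]))*1000); goto((.4226,-.1062,.15),74.5,o)
E
```

```text
44.95 q [-0.9762  0.4401  1.8007  1.0787  2.1019 -0.8069] p [ 0.4233 -0.1052  0.3199] g 0.132 29.998244047164917
[[ 0.0026  0.9641  0.2654]
 [ 0.0043 -0.2654  0.9641]
 [ 1.     -0.0013 -0.0048]]
rows 77.0 116.0 expected foot [322.3374 122.1977] meas x at foot row 323.3902385693345 slope -0.05611325611325696 exp slope -0.07417778855060958
foot tool xyz mm [-114.7108    0.       12.2614] world [ 0.4263 -0.0938  0.2051]
mid tool xyz mm [-66.9854  -0.      10.8584] world [ 0.426  -0.095   0.2528]
cell in tool [ 0.0531 -0.4039 11.1667]
shift [-169.8707   -0.1831   -0.3616]
turn up [-0.0019  0.0048 -0.0013]  turn down [-0.0026 -1.566   0.0005]
```

play_rows:
  plan:
    - [[0,0,0,-20,0,-1,0],[0,0,0,-40,0,-1,0],[0,0,0,-60,0,-1,0],[0,0,0,-78,0,-1,0],[0,0,0,-90,0,-1,0],[0,0,0,-100,0,-1,0],[0,0,0,-108,0,-1,0],[0,0,0,-116,0,-1,0],[0,0,0,-124,0,-1,0],[0,0,0,-130,0,-1,0]]

```text
time: 46.25
eef_pos: [0.4227, -0.1068, 0.1894]
tool_rot: [[0.003, 0.964, 0.266], [0.004, -0.266, 0.964], [1.0, -0.002, -0.005]]
contact_force: [0.4, 0.1, -0.6]
grip_width: 0.129
gripper_force: 30.0
```

```bash
python3 - <<'E'
from log import *
o=log(); print(o["contact_force"]); im=camera("scene"); cv2.imwrite("pics/s9.png",cv2.resize(im[50:230,240:400],None,fx=3,fy=3,interpolation=cv2.INTER_CUBIC))
E
```

```text
46.25 q [-0.9792  0.6922  1.8422  0.9534  1.948  -1.0854] p [ 0.4227 -0.1068  0.1894] g 0.129 29.998161792755127
[[ 0.0027  0.9641  0.2655]
 [ 0.0041 -0.2655  0.9641]
 [ 1.     -0.0015 -0.0046]]
[ 0.3712  0.1217 -0.6267]
```

View pics/s9.png

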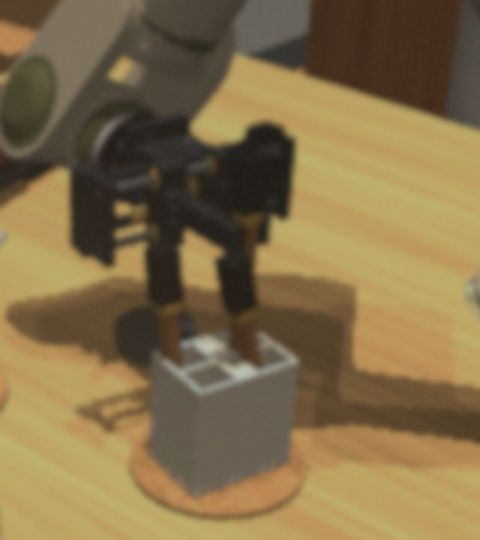

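The crop shows handle C entering the near-left cell behind A, with A and B standing at (240,285) and (163,270) and no contact force. I'll lower, roll outward and release.

play_rows:
  plan:
    - [[0,0,0,-15,0,0,0],[0,0,0,-28,0,0,0],[0,0,0,-38,0,0,0],[0,0,-0.05,-38,-4,0,0],[0,0,-0.1,-38,-7,0,0],[0,0,-0.1,-38,-7,0,0],[0,0,-0.1,-38,-7,0,0.2],[0,0,-0.1,-38,-7,0,0.25],[0,0,-0.1,-38,-7,0,0.3],[0,0,-0.1,-38,-7,0,0.3]]

```text
time: 47.55
eef_pos: [0.4158, -0.1051, 0.1518]
tool_rot: [[-0.094, 0.96, 0.266], [0.031, -0.264, 0.964], [0.995, 0.098, -0.005]]
contact_force: [0.4, -0.1, -0.4]
grip_width: 0.299
gripper_force: 0.3
```

play_rows:
  plan:
    - [[0,0,0,0,0,-20,0.3],[0,0,0,0,0,-50,0.3],[0,0,0,0,0,-90,0.3],[0,0,0,20,0,-120,0.3],[0,0,0,70,0,-120,0.3],[0,-0.15,0,120,0,-120,0.3],[0,-0.33,0,140,0,-120,0.3],[0,-0.51,0,140,0,-120,0.3],[0,-0.69,0,140,0,-120,0.3],[0,-0.87,0,140,0,-120,0.3]]

```text
time: 48.8
eef_pos: [0.3702, -0.2179, 0.2924]
tool_rot: [[0.145, 0.959, 0.243], [0.761, -0.265, 0.593], [0.633, 0.099, -0.768]]
contact_force: [-0.6, 0.4, -0.6]
grip_width: 0.302
gripper_force: 0.0
```

```bash
python3 - <<'E'
from log import *
o=log(); print(o["contact_force"])
g,(imt,m,hsv)=locate_top(False); V,S=hsv[...,2],hsv[...,1]; print(g); heads(imt); print("left on mat",len(find_brushes(imt,m)))
for z,n,x0 in ((.076,"jar",(547,-330)),(.024,"tin1",(659.5,-172.4)),(.024,"tin2",(356,-243.4))):
  for b in blobs((V<62)&(S<60),60):
    (x,y),r=cv2.minEnclosingCircle((ray(m,b[:,0],z)*1000).astype(np.float32))
    if np.hypot(x-x0[0],y-x0[1])<60: print(n,x,y,r)
s=camera("scene"); cv2.imwrite("pics/f.png",np.hstack([cv2.resize(imt[180:320,200:460],None,fx=1.5,fy=2.14),cv2.resize(s[60:240,150:400],None,fx=1.6,fy=1.667)]))
E
```

```text
48.8 q [-1.094   0.2147  1.6717  0.5166  1.7275 -0.9026] p [ 0.3702 -0.2179  0.2924] g 0.302 0.0
[[ 0.1454  0.9591  0.243 ]
 [ 0.7605 -0.2655  0.5926]
 [ 0.6329  0.0987 -0.768 ]]
[-0.6208  0.37   -0.5502]
{'cup': ((454.5882568359375, -86.15653991699219), (65.56871032714844, 90.55641174316406), 74.50176239013672)}
head cup xy -22.549430792236333 26.667152859497094 size 37.04975891113281 22.63837242126465 74.58338928222656 area 108.5 px [279.0588 270.098 ]
head cup xy 4.199370233154293 1.0725679290771712 size 21.85474395751953 27.056621551513672 70.33250427246094 area 106.0 px [269.5    256.0278]
head cup xy -27.03992346801758 -7.943605143737771 size 25.193355560302734 31.31568145751953 88.78691101074219 area 122.5 px [284.5778 255.2444]
left on mat 0
jar 546.687255859375 -329.6587829589844 26.299789428710938
tin1 659.4967041015625 -172.44357299804688 36.20936965942383
```

View pics/f.png

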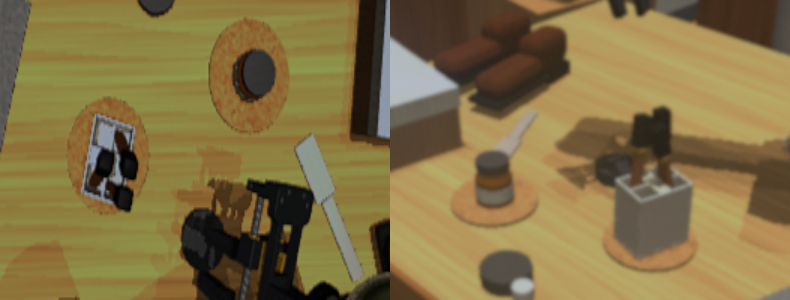

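The final picture shows the jar on coaster_b. The cup stands on coaster_a with three heads grouped over it and the mat is empty. The gripper is clear, so I'm handing in.

```bash
python3 -c "
from bench import *
print(close_job())"
```

```text
the job is handed in; nothing more can be done
None
```

I handed the job in: the jar and cup have swapped coasters, and all three brushes found on the mat are in the cup with their heads up. The last camera check showed tin1 unmoved. It did not pick up tin2, but the arm never went low near it. The hand-in returned no verdict.

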